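Prop open the cover of a bench power supply

TASK

Open the bench power supply for repair: lift its hinged blue cover well clear, swing the prop rod on its right side up under it, then lower the cover onto the rod so that the rod's pin goes through the hole in the yellow tab and the cover's weight really rests on the brass collar. The hinge is stiff, so press the cover down gently until you feel it sit; never load the rod with more than 15 N, leave the other things on the bench where they are, and let go at the end.

Things in the scene. Friction and masses are not known exactly. Their poses are not given: they have to be found in the camera images.
- supply: grey bench power supply: open-topped case 240 (x) x 260 (y) x 85 mm high, fixed to the bench; origin at the centre of its underside; its front panel with knobs faces its own -x (to the robot), z up. The blue cover is hinged along its back (+x) edge; the prop rod sits outside its right (-y) wall and its red grip reaches out to y = -226 mm.
- cover (a joint): angle of the blue cover, rad: 0 closed, growing as its front edge swings up and back (stop at 1.15). The hinge is stiff: the cover stays at any angle where it is left and does not settle by itself; 6 to 10 N up at the handle lifts it, 2 to 4 N down on it lowers it.
- cover_hinge (a point): point on the hinge axis at the middle of the cover's back edge, at supply (115, 0, 88) mm. Cover frame (same for cover_handle and cover_hole): y along the hinge, as the supply's y; x from the front edge to the hinge; z square to the panel, out of its upper face; z = 0 is the underside. Panel 6 mm thick, 260 mm wide, front edge 235 mm from the hinge, about 0.5 kg.
- cover_handle (a point): middle of the cover's black handle bar: round bar 10 mm thick and 100 mm long along y, its centre 205 mm in front of the hinge and 38 mm above the panel's upper face (44 mm above the underside), free underneath
- cover_hole (a point): centre of the holding hole, at the underside of the yellow tab (44 x 34 mm, 6 mm thick) on the cover's right edge: a round through hole 13 mm across, 165 mm in front of the hinge, 146 mm right of the cover's middle, axis along the cover's z
- prop (a joint): angle of the prop rod, rad: 0 lying level with its tip towards the supply's +x, growing as the tip swings up and forward (stop at 1.5). It stays where it is left (friction 0.14 N m). At 1.00 to 1.01 it stands square under the cover, in line with the hole, for every collar setting. The pin clears the tab while the cover is above about 0.78; lowered on it, the tab meets the pin at about 0.71.
- prop_pivot (a point): centre of the rod's pivot, at supply (-94, -146, 65) mm; it turns about the supply's y. Rod frame (same for prop_grip and prop_tip): x along the rod to its tip, y as the supply's y. Rod 10 mm thick.
- prop_grip (a point): middle of the rod's red finger grip: a round bar 16 mm thick and 52 mm long that sticks out sideways along y, 75 mm along the rod from the pivot and 54 mm outwards (-y) of it; same frame as prop_pivot
- prop_tip (a point): tip of the rod's round-nosed pin (8 mm thick), 155 mm from the pivot. A brass collar, 20 mm across, screwed on the rod, has its far face 17 to 37 mm short of this tip; how far differs each time and is not measured. With the pin home, the tab's underside sits on that face, a hard stop: the cover then stands at about 0.48 to 0.60.
- screwdriver: bystander: screwdriver with orange handle, 170 mm, lying on the bench just right of the supply; origin at the centre of its underside
- flux_jar: bystander: amber jar, 44 mm across, 45 mm high, right of the supply; origin at the centre of its underside
- solder_reel: bystander: blue reel 54 mm across, 40 mm high, left of the supply; origin at the centre of its underside
- tip_cleaner: bystander: dark pot 72 mm across, 41 mm high, with brass curls, left of the supply; origin at the centre of its underside
- tweezers: bystander: steel tweezers, 120 mm, lying, left of the supply; origin at the centre of its underside
- screw_tray: bystander: yellow tray 90 x 70 x 25 mm, right of the supply; origin at the centre of its underside
- round_board: bystander: round green circuit board 80 mm across, lying, right of the supply; origin at the centre of its underside

How it is judged (in metres and radians):
On the way, in this order (a step that is already met when the one before it is completed fails the run):
1. the cover is lifted clear above the rod's reach (above 0.74 rad) with the rod still down (value of joint cover above 0.74 rad and value of joint prop below 0.5 rad), for 0.2 s.
2. the rod is swung up under the hole (0.9 to 1.15 rad) while the cover is still clear of it (value of joint cover above 0.68 rad and value of joint prop between 0.9 and 1.15 rad), for 0.2 s.
At the end, for the whole second after the job is handed in: The rod's pin is through the hole in the tab (its tip more than 10 mm past the tab's underside, within 8 mm of the hole's axis), the cover is at rest below 0.64 rad and its weight bears on the rod (more than 0.8 N between rod and cover) (z of prop_tip in the frame of cover_hole above 0.01 m and x of prop_tip in the frame of cover_hole between -0.008 and 0.008 m and contact force between prop and cover above 0.8 N and velocity of joint cover between -0.02 and 0.02 rad/s and value of joint cover below 0.64 rad); the robot touches nothing.
It fails at once if the rod is loaded by the cover with more than 15 N (contact force between prop and cover above 15 N).
It fails at once if a bystander is moved by more than 30 mm (distance of any of screwdriver, flux_jar, solder_reel, tip_cleaner, tweezers, screw_tray, round_board from where it was at the start of the episode above 0.03 m).
It also fails if it takes over 72 s, if anything falls off the work surface, if the arm or the gripper's body presses on something with over 40 N, if the wrist force passes 120 N, or if a joint passes its speed limit or range.

ROBOT

A 6-joint arm with a two-finger parallel gripper is mounted at the origin on the work surface. World frame = base frame: x ahead of the robot, y to its left, z up, the work surface at z = 0. Lengths are in m, angles in degrees, forces in N, time in s.
With the tool pointing down it reaches from about 0.375 to 0.9 m from the base axis. Payload 3.1 kg.
Tool frame: the origin (TCP) lies between the finger pads; the fingertips stand 19 mm ahead of it and the grasp point (between the pads) is the TCP (finger_overhang is the distance from the TCP to the fingertips, in m); z points along the fingers, y is the direction in which the jaws open and shut (so a half turn about z gives the same grasp; the last joint's range is limited). The gripper opens to 85 mm and grips with 20 to 120 N. Pads are 22 mm wide; open, the fingers measure 114 mm over their backs; the gripper's body (76 mm by 85 mm) begins 54 mm behind the grasp point. The pads swing forward as they close: fully open they stand 13 mm farther back than shut.
Start: joints at [66.377, 30.224, 82.088, -0, 67.689, -10.227], TCP at [0.145, 0.608, 0.216] pointing down, gripper open.
Joint ranges: [-176.69, 176.69], [-43.24, 126.21], [12.49, 139.97], [-82, 262], [0, 151.66], [-163.58, 163.58]. Speed limits (degrees/s): [159.86, 159.86, 180, 180, 180, 180].

INTERFACE

Orientations are given as [roll, pitch, yaw] about the fixed x, y, z axes, in that order (R = Rz(yaw) Ry(pitch) Rx(roll)).
In Python, from workcell import get_state, snapshot, finish_job, finger_overhang gives the robot as it stands. The module is installed in compiled form; this text tells all that it offers.
- The arm moves only by the tool drive_tool, never from a script. Its argument "rows" is one flat list of numbers, 6 for each row, row after row: the shift along the world's x, y, z scaled (see below), then the turn, a rotation vector about the world's x, y, z scaled (see below). A call has 1 to 12 rows; each row is the pose to reach, as a shift and turn from the pose commanded when the call began; what a row does not reach only later rows make up. The controller multiplies each number of a shift by 10 cm and each number of a turn by 120 degrees. A row lasts 1/10 s, in which the tool goes at most 50 mm and 8.59 degrees, less where a joint would pass 70% of its speed; a pose out of reach is approached as far as the arm can. A call with a number of a shift or a turn outside -1 to 1 is refused whole. A call with a gripper value outside its range is refused whole. "grip" is the gripper's target within -1 to 1 (shut at 1, half-way at 0, fully open at -1), set as the call begins (left out, the last holds). The fingers move at their own pace and stop on an object; "squeeze" is the grip in N (left out, the last holds). Time passes only in rows, so rows that repeat a pose let the fingers close. It gives the time, the measured TCP pose, the force and the opening at its end, in the units of the state.
- get_state(): the state, without advancing time (a new reading comes with each control period).
- snapshot(name): name is "side" or "top"; returns a dict with "image" (420x560x3 uint8, red, green, blue), "depth" (420x560 float32, m along the optical axis (not along the pixel's ray), 0 where there is no reading), "fx", "fy", "cx", "cy" (pixels), "world_to_cam" (4x4, takes a point from world to camera coordinates). Camera axes: x right, y down, z forward; pixel columns grow to the right and rows downward; lengths in m; the calibration is good to about 2 mm. A picture is of the moment at which its call begins.
- finish_job(): hands the job in, once; it reports no verdict.
The state is a dict: "time_s": time; "q": joint angles; "qvel": joint speeds; "joint_efforts": joint torques, N m; "tcp_pos": TCP position; "eef_rot": TCP orientation; "wrist_force": force on the tool from outside, world axes, zero at the start; "ft_torque": the same for the moment, N m; "width": finger opening in m.
Only numpy, scipy, OpenCV 4.12 (cv2) and the standard library are available. Lean on these libraries where they do the work, as an engineer would, in place of code of your own. Each camera call takes 0.05 s, during which the arm holds its last target.

## Working session

There is one attempt and no reset: what is moved stays moved. The work goes in short steps, Python scripts to look and compute and a tool call to move; the robot and the scene stay as the last step left them, time stands still between calls to the robot, and variables do not carry over. Pictures are saved under pics/ and viewed, and the job is handed in when it is done.

Besides the shell and the picture viewer there is one more tool, called after "Emit:" in YAML: its name, and indented under it one key for each argument. drive_tool: Moves the arm, as the interface text tells. Shifts and turns lie within -1 to 1; 1 stands for 10 cm of shift or 120 degrees of turn. Its arguments: {"type":"object","properties":{"rows":{"type":"array"},"grip":{"type":"number"},"squeeze":{"type":"number"}},"required":["rows"]}

```bash
mkdir -p pics
cat > h.py <<'E'
import numpy as np, cv2
from workcell import get_state, snapshot, finish_job, finger_overhang
def snap(name,out):
    s=snapshot(name); cv2.imwrite('pics/'+out,cv2.cvtColor(s['image'],cv2.COLOR_RGB2BGR)); np.savez('pics/'+out+'.npz',**s); return s
def pts(s):
    d=s['depth']; v,u=np.mgrid[:d.shape[0],:d.shape[1]]
    P=np.stack([(u-s['cx'])/s['fx']*d,(v-s['cy'])/s['fy']*d,d],-1)
    T=np.linalg.inv(s['world_to_cam']); W=P@T[:3,:3].T+T[:3,3]; W[d<=0]=np.nan
    return W
E
python3 - <<'E'
from h import *
print(get_state(),finger_overhang)
for n in('side','top'):
    s=snap(n,n+'0.png'); print(n,s['fx'],s['cx'],s['cy']);print(np.linalg.inv(s['world_to_cam']).round(3))
E
```

```text
{'time_s': 0.0, 'q': array([ 6.63759484e+01,  3.02785012e+01,  8.21569235e+01, -1.08697407e-05,
        6.76893918e+01, -1.02271801e+01]), 'qvel': array([ 0.02065356,  0.01122224,  0.1396591 ,  0.01144186, -0.12568686,
        0.00214195]), 'joint_efforts': array([ 9.54813804e-04, -4.42340469e+01, -1.78034002e+01, -2.33975534e-04,
        8.38750158e-03, -7.61449741e-06]), 'tcp_pos': array([0.14447293, 0.60729926, 0.21523566]), 'eef_rot': array([-1.79877165e+02, -2.21514590e-02,  1.66603109e+02]), 'wrist_force': array([ 0.54007772,  0.23008261, -0.03889043]), 'ft_torque': array([-0.00024158,  0.02791393,  0.01076141]), 'width': 0.08557100633690297} 0.019
side 418.44289353432185 284.07363130103005 203.2762247030717
[[-0.913 -0.252  0.321  0.229]
 [-0.408  0.603 -0.686  0.737]
 [-0.02  -0.757 -0.653  0.806]
 [ 0.     0.     0.     1.   ]]
top 461.6601391133868 275.4666211566558 217.35682114853196
[[ 0.006 -0.99   0.142  0.389]
 [-1.    -0.005  0.008 -0.023]
 [-0.007 -0.142 -0.99   1.284]
 [ 0.     0.     0.     1.   ]]
```

View pics/side0.png

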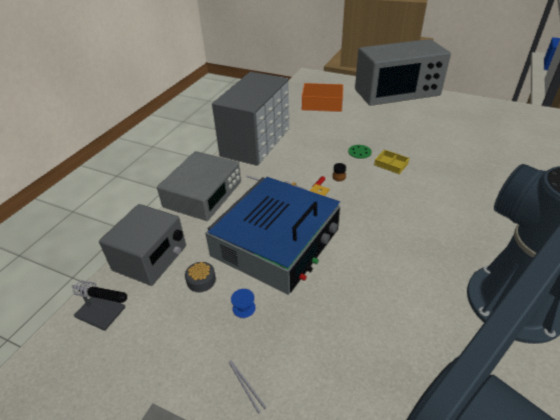

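View pics/top0.png

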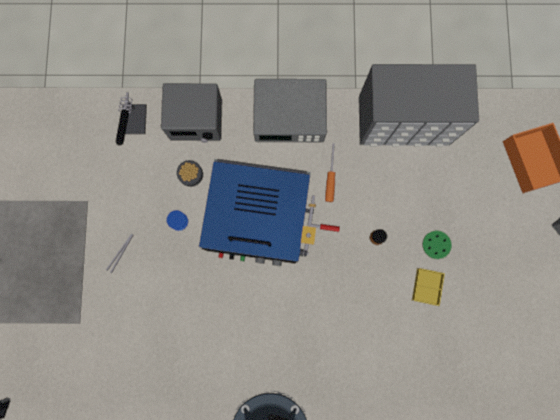

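The top view shows the supply near (256,212), slightly rotated. The yellow tab is at (308,235), the red grip at (329,228) and the screwdriver at (331,185). Next I'll measure the supply's pose.

Run:
```python
from h import *
s=dict(np.load('pics/top0.png.npz')); W=pts(s); im=s['image'].astype(int)
T=np.linalg.inv(s['world_to_cam'])
def ray(uv,z):
    uv=np.atleast_2d(uv).astype(float); d=np.c_[(uv[:,0]-s['cx'])/s['fx'],(uv[:,1]-s['cy'])/s['fy'],np.ones(len(uv))]@T[:3,:3].T
    return T[:3,3]+d*((z-T[2,3])/d[:,2])[:,None]
R,G,B=im[...,0],im[...,1],im[...,2]
m=((B>R+40)&(B>G+25)).astype(np.uint8)
n,l,st,c=cv2.connectedComponentsWithStats(m); k=1+np.argmax(st[1:,4]); print(st[k],c[k])
mm=(l==k); print('z med',np.nanmedian(W[mm][:,2]))
cn=max(cv2.findContours(mm.astype(np.uint8),0,cv2.CHAIN_APPROX_NONE)[0],key=cv2.contourArea)
P=ray(cn[:,0,:],0.094)[:,:2].astype(np.float32)
r=cv2.minAreaRect(P*1000);print(r); print(cv2.boxPoints(r))
for nm,q in (('yellow',(R>150)&(G>110)&(B<90)),('red',(R>130)&(G<60)&(B<60)),('orange',(R>150)&(G>60)&(G<120)&(B<80))):
    n,l,st,c=cv2.connectedComponentsWithStats(q.astype(np.uint8))
    for i in range(1,n):
        if st[i,4]>15: print(nm,st[i],c[i].round(1),np.nanmedian(W[l==i],0).round(3),np.nanmax(W[l==i][:,2]).round(3))
x0,x1,y0,y1=280,360,130,280
cv2.imwrite('pics/crop0.png',cv2.resize(cv2.cvtColor(s['image'][y0:y1,190:360],cv2.COLOR_RGB2BGR),None,fx=4,fy=4,interpolation=cv2.INTER_CUBIC))
```

```text
[ 199  162  110   99 7959] [254.78075135 211.02047996]
z med 0.09774913978327548
((578.5365600585938, 40.020782470703125), (258.8423156738281, 229.53713989257812), 82.19205474853516)
[[ 447.24976   -72.608864]
 [ 674.6588   -103.79217 ]
 [ 709.82336   152.65042 ]
 [ 482.4143    183.83374 ]]
yellow [301 227  14  17 174] [307.8 234.8] [ 0.514 -0.098  0.099] 0.105
yellow [414 269  27  36 699] [427.3 286.6] [ 0.382 -0.429  0.004] 0.029
red [321 225  18   6  59] [328.8 227.5] [ 0.535 -0.153  0.082] 0.086
orange [ 513  129   47   60 1572] [537. 159.] [ 0.743 -0.754  0.005] 0.067
orange [326 172   9  30 173] [330.2 186.5] [ 0.656 -0.165  0.025] 0.031
```

View pics/crop0.png

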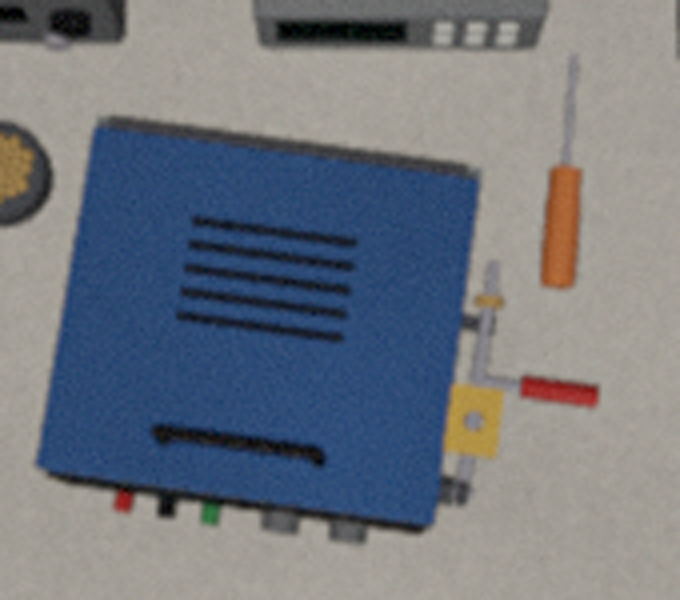

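Emit:
drive_tool:
  rows: [0.29,-0.465,0.1,0,0,-0.06,0.58,-0.93,0.2,0,0,-0.117,0.58,-0.93,0.2,0,0,-0.117]
  grip: -0.2

```text
time_s: 0.4
tcp_pos: [0.204, 0.5114, 0.2363]
eef_rot: [-179.9, 0.1, 152.3]
wrist_force: [-0.3, 1.0, 0.4]
width: 0.0514
```

Emit:
drive_tool:
  rows: [0.29,-0.465,0.1,0,0,-0.06,0.58,-0.93,0.2,0,0,-0.117,0.58,-0.93,0.2,0,0,-0.117]

```text
time_s: 0.7
tcp_pos: [0.2623, 0.4193, 0.2567]
eef_rot: [-180.0, 0.1, 138.3]
wrist_force: [-0.4, 1.2, 0.4]
width: 0.0514
```

Emit:
drive_tool:
  rows: [0.29,-0.465,0,0,0,-0.06,0.58,-0.93,0,0,0,-0.117,0.58,-0.93,0,0,0,-0.117]

```text
time_s: 1.0
tcp_pos: [0.3205, 0.3265, 0.256]
eef_rot: [-180.0, 0.1, 124.3]
wrist_force: [0.5, 0.8, -0.5]
width: 0.0512
```

Emit:
drive_tool:
  rows: [0.29,-0.465,0,0,0,-0.06,0.58,-0.93,0,0,0,-0.117,0.58,-0.93,0,0,0,-0.117]

```text
time_s: 1.3
tcp_pos: [0.3793, 0.2339, 0.2562]
eef_rot: [179.9, 0.0, 110.2]
wrist_force: [0.5, 0.4, 0.9]
width: 0.051
```

Emit:
drive_tool:
  rows: [0.29,-0.465,0,0,0,-0.06,0.58,-0.93,0,0,0,-0.117,0.58,-0.93,0,0,0,-0.117]

```text
time_s: 1.6
tcp_pos: [0.4379, 0.141, 0.2563]
eef_rot: [179.9, 0.0, 96.3]
wrist_force: [-0.0, 1.0, -0.2]
width: 0.0512
```

Emit:
drive_tool:
  rows: [0.29,-0.465,0,0,0,-0.06,0.58,-0.93,0,0,0,-0.117,0.58,-0.93,0,0,0,-0.117,0.58,-0.93,0,0,0,-0.117,0.58,-0.93,0,0,0,-0.117]

```text
time_s: 2.1
tcp_pos: [0.4915, 0.0518, 0.2557]
eef_rot: [-179.9, -0.1, 82.5]
wrist_force: [-0.9, 0.5, -0.6]
width: 0.0513
```

Emit:
drive_tool:
  rows: [0.02,0.01,-0.4,0,0,0,0.02,0.01,-0.8,0,0,0,0.02,0.01,-0.8,0,0,0]

```text
time_s: 2.4
tcp_pos: [0.4894, 0.0536, 0.1723]
eef_rot: [-179.3, -0.0, 82.6]
wrist_force: [-0.3, -0.2, 0.2]
width: 0.0512
```

Emit:
drive_tool:
  rows: [0,0,-0.2,0,0,0,0,0,-0.42,0,0,0,0,0,-0.42,0,0,0,0,0,-0.42,0,0,0]

```text
time_s: 2.8
tcp_pos: [0.495, 0.0519, 0.1355]
eef_rot: [179.9, -0.0, 82.5]
wrist_force: [0.5, -0.7, -0.4]
width: 0.051
```

Run:
```python
from h import *
s=snap('side','side1.png')
im=cv2.cvtColor(s['image'],cv2.COLOR_RGB2BGR)[150:330,180:400]
cv2.imwrite('pics/s1.png',cv2.resize(im,None,fx=3.3,fy=3.3,interpolation=cv2.INTER_CUBIC))
```

```text
(no output)
```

View pics/s1.png

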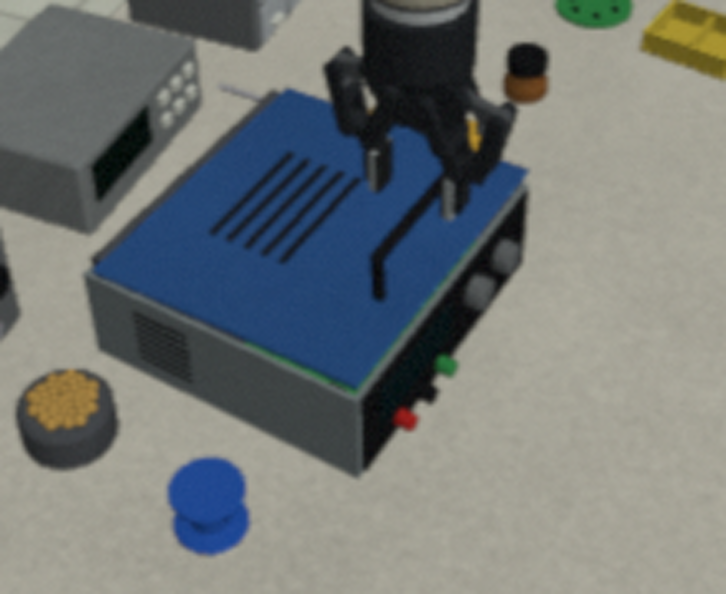

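The fingers (about (375,165) and (450,195) in the crop) straddle the handle bar. I'll lower 2 mm and close.

Emit:
drive_tool:
  rows: [0,0,-0.02,0,0,0,0,0,-0.02,0,0,0,0,0,-0.02,0,0,0,0,0,-0.02,0,0,0,0,0,-0.02,0,0,0]
  grip: 1
  squeeze: 40

```text
time_s: 3.35
tcp_pos: [0.4948, 0.0509, 0.1324]
eef_rot: [180.0, -0.0, 82.4]
wrist_force: [0.1, -0.7, 0.2]
width: -0.0002
```

Run:
```python
from h import *
s=snap('side','side2.png')
im=cv2.cvtColor(s['image'],cv2.COLOR_RGB2BGR)[180:240,270:350]
cv2.imwrite('pics/s2.png',cv2.resize(im,None,fx=9,fy=9,interpolation=cv2.INTER_CUBIC))
s=snap('top','top2.png')
im=cv2.cvtColor(s['image'],cv2.COLOR_RGB2BGR)[200:280,190:310]
cv2.imwrite('pics/t2.png',cv2.resize(im,None,fx=6,fy=6,interpolation=cv2.INTER_CUBIC))
print(get_state())
```

```text
{'time_s': 3.45, 'q': array([-7.01976083e+00,  2.78875581e+01,  1.04923094e+02,  1.19395126e-03,
        4.71923314e+01,  6.21506226e-01]), 'qvel': array([-0.00839265,  0.10947273,  0.07409237,  0.01570811, -0.06452086,
        0.01264528]), 'joint_efforts': array([ 7.72161002e-03, -3.63050222e+01, -1.17421782e+01,  2.86346194e-04,
        1.17227497e-03, -4.49555921e-05]), 'tcp_pos': array([0.49475818, 0.05092125, 0.13221918]), 'eef_rot': array([-1.79997007e+02, -8.43474211e-04,  8.23579216e+01]), 'wrist_force': array([ 0.01632693,  0.65496388, -0.81275518]), 'ft_torque': array([ 0.01810441, -0.01259377,  0.06092347]), 'width': 0.00022677455597767054}
```

View pics/s2.png

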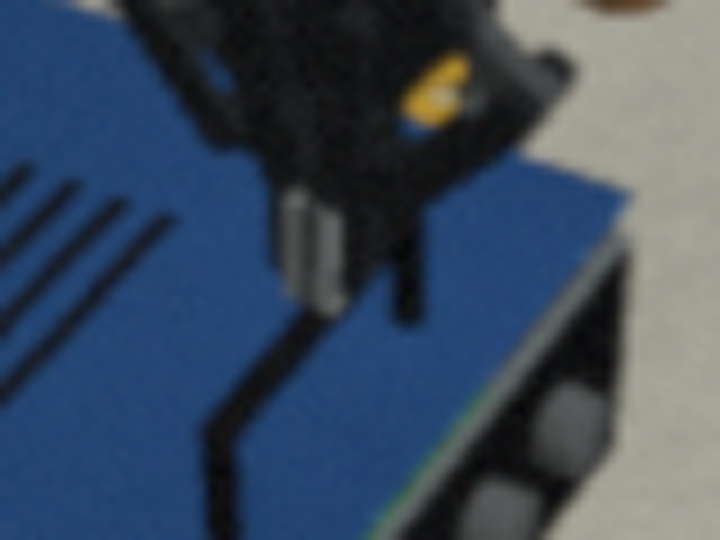

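View pics/t2.png

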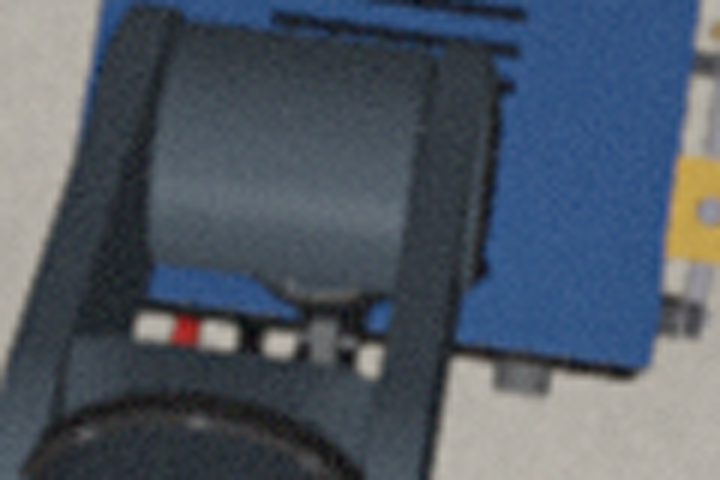

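```bash
cat >> h.py <<'E'
def ray(s,uv,z):
    T=np.linalg.inv(s['world_to_cam'])
    uv=np.atleast_2d(uv).astype(float); d=np.c_[(uv[:,0]-s['cx'])/s['fx'],(uv[:,1]-s['cy'])/s['fy'],np.ones(len(uv))]@T[:3,:3].T
    return T[:3,3]+d*((z-T[2,3])/d[:,2])[:,None]
def proj(s,p):
    p=np.atleast_2d(p); c=p@s['world_to_cam'][:3,:3].T+s['world_to_cam'][:3,3]
    return np.c_[c[:,0]/c[:,2]*s['fx']+s['cx'],c[:,1]/c[:,2]*s['fy']+s['cy']]
E
python3 - <<'E'
from h import *
t=dict(np.load('pics/top0.png.npz'));s=dict(np.load('pics/side0.png.npz'))
# handle ends in top0
for z in(.132,.1): print(z,ray(t,[[190+160/4,130+432/4],[190+322/4,130+457/4]],z).round(4))
print('pred center px top',proj(t,[.4945,.0515,.132]),'side',proj(s,[[.4945,.0515,.132],[.4945,.0515,.137]]))
W=pts(t);sub=W[236:248,228:272]
im=t['image'][236:248,228:272].sum(-1)<120
print(np.nanpercentile(sub[im],[10,50,90],axis=0).round(3))
c=cv2.cvtColor(s['image'],cv2.COLOR_RGB2BGR)
ex=np.array([.9907,-.1357,0]);ey=np.array([.1357,.9907,0]);o=np.array([.5837,.0393,0])
q=proj(s,[o-.09*ex+y*ey+[0,0,.132] for y in(-.05,0,.05)]+[o+x*ex+y*ey+[0,0,.094] for x,y in((-.12,.13),(-.12,-.13),(.115,.13),(.115,-.13))]+[o-.05*ex-.146*ey+[0,0,.094]])
q2=proj(t,[o-.09*ex+y*ey+[0,0,.132] for y in(-.05,0,.05)]+[o+x*ex+y*ey+[0,0,.094] for x,y in((-.12,.13),(-.12,-.13),(.115,.13),(.115,-.13))]+[o-.05*ex-.146*ey+[0,0,.094]])
def draw(img,q,x0,y0,x1,y1,f,n):
    i=cv2.resize(cv2.cvtColor(img,cv2.COLOR_RGB2BGR)[y0:y1,x0:x1],None,fx=f,fy=f,interpolation=cv2.INTER_CUBIC)
    for a in q: cv2.circle(i,tuple(int(v) for v in ((a+.5-[x0,y0])*f)),3,(0,255,255),-1)
    cv2.imwrite('pics/'+n,i)
draw(s['image'],q,200,170,360,290,4.9,'d1.png');draw(t['image'],q2,190,150,330,270,4.9,'d2.png')
E
```

```text
0.132 [[ 0.5016  0.0994  0.132 ]
 [ 0.4864 -0.0022  0.132 ]]
0.1 [[ 0.5047  0.1028  0.1   ]
 [ 0.4891 -0.0016  0.1   ]]
pred center px top [[249.0674389  240.91820135]] side [[305.31154459 216.07041958]
 [305.33880231 214.51548686]]
[[0.489 0.006 0.14 ]
 [0.496 0.051 0.143]
 [0.503 0.096 0.145]]
```

View pics/d1.png

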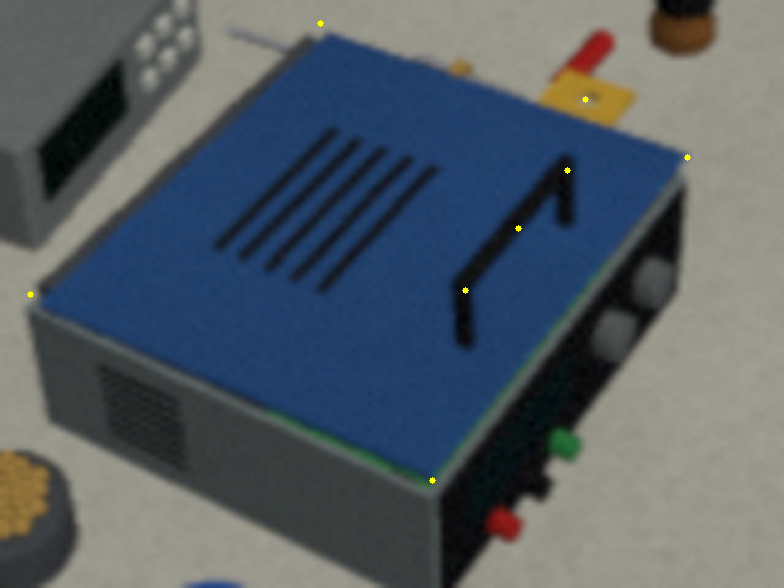

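View pics/d2.png

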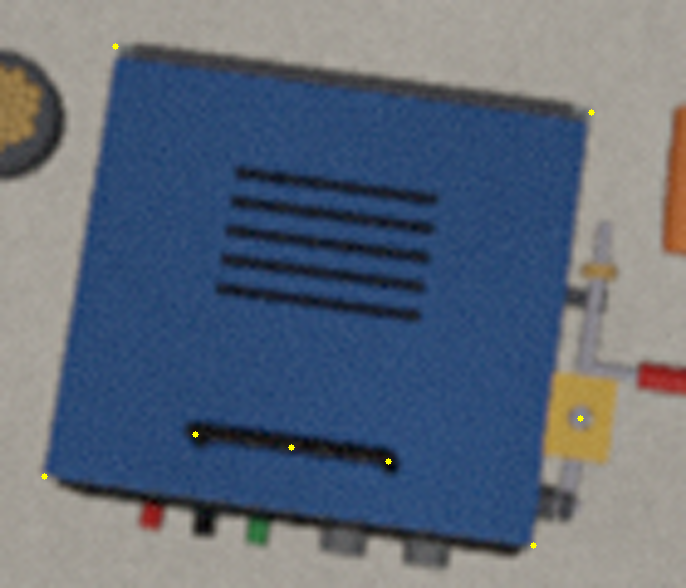

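Run:
```python
from h import *
s=dict(np.load('pics/side2.png.npz'))
x0,y0,x1,y1,f=270,180,350,240,9
i=cv2.imread('pics/s2.png')
ex=np.array([.9907,-.1357,0]);ey=np.array([.1357,.9907,0]);o=np.array([.5837,.0393,0])
tcp=get_state()['tcp_pos']
def d(p,c):
    for a in proj(s,p): cv2.circle(i,tuple(int(v) for v in ((a+.5-[x0,y0])*f)),4,c,-1)
d([o-.09*ex+y*ey+[0,0,.132] for y in(-.05,0,.05)],(0,255,255))
d([tcp,tcp-[0,0,.019]],(0,0,255)); d([tcp+.011*ey,tcp+.011*ey-[0,0,.019]],(0,255,0))
cv2.imwrite('pics/s2b.png',i)
W=pts(s); 
for v,u in((207,303),(211,305),(213,306),(216,300)): print(u,v,W[v,u].round(3))
```

```text
303 207 [0.497 0.061 0.168]
305 211 [0.492 0.061 0.157]
306 213 [0.489 0.063 0.153]
300 216 [0.521 0.02  0.096]
```

View pics/s2b.png

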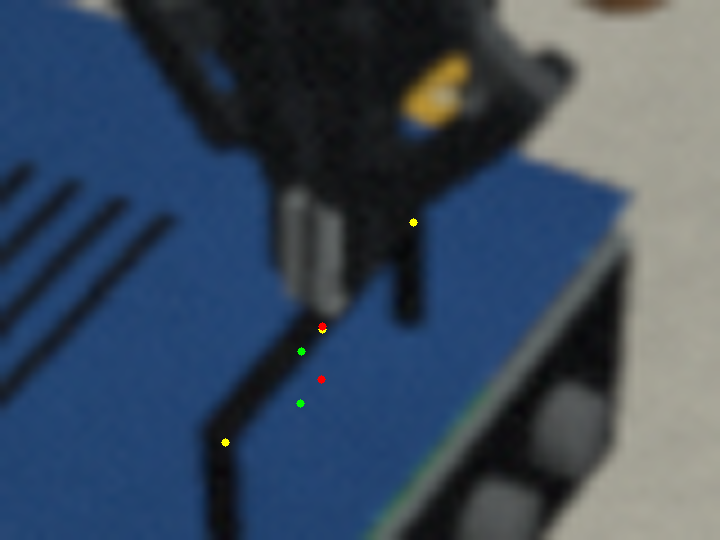

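Run:
```python
from h import *
s=snap('side','side3.png'); g=get_state(); print(g['tcp_pos'],g['width'],g['q'])
x0,y0,x1,y1,f=270,180,350,240,9
i=cv2.resize(cv2.cvtColor(s['image'],cv2.COLOR_RGB2BGR)[y0:y1,x0:x1],None,fx=f,fy=f,interpolation=cv2.INTER_CUBIC)
tcp=g['tcp_pos'];ey=np.array([.1357,.9907,0]);ex=np.array([.9907,-.1357,0])
for z in(.113,.122,.132,.142,.152):
    p=tcp+.011*ey; p[2]=z
    for a in proj(s,p): cv2.circle(i,tuple(int(v) for v in ((a+.5-[x0,y0])*f)),4,(0,255,0),-1)
cv2.imwrite('pics/s3.png',i)
W=pts(s)
for v in range(200,222): print(v,W[v,305].round(3),s['image'][v,305], W[v,302].round(3),s['image'][v,302])
s1=dict(np.load('pics/side1.png.npz'));W=pts(s1)
print('s1',W[205,294],W[213,316],proj(s1,[np.array([.495,.052,.1165])+k*.0255*ex+.011*ey for k in(-1,1)]))
```

```text
[0.49474885 0.05094143 0.13218059] 0.0001732829019129706 [-7.01681956e+00  2.78923194e+01  1.04922629e+02 -3.08324585e-04
  4.71922581e+01  6.21897112e-01]
200 [0.491 0.064 0.193] [22 24 25] [0.499 0.062 0.189] [34 35 37]
201 [0.491 0.063 0.189] [26 29 29] [0.5   0.061 0.184] [67 69 69]
202 [0.492 0.061 0.185] [41 44 45] [0.5   0.061 0.182] [91 95 95]
203 [0.492 0.061 0.182] [65 69 69] [0.499 0.061 0.179] [79 82 82]
204 [0.491 0.063 0.181] [69 72 71] [0.499 0.062 0.177] [75 78 77]
205 [0.492 0.062 0.177] [70 73 74] [0.499 0.063 0.174] [76 80 80]
206 [0.491 0.063 0.174] [69 73 71] [0.499 0.062 0.17 ] [76 79 79]
207 [0.491 0.065 0.173] [72 74 73] [0.499 0.062 0.168] [74 78 78]
208 [0.491 0.062 0.168] [71 75 74] [0.5   0.06  0.163] [75 79 79]
209 [0.49  0.065 0.167] [71 74 73] [0.498 0.063 0.163] [76 79 79]
210 [0.49  0.065 0.164] [72 75 75] [0.499 0.061 0.158] [74 78 80]
211 [0.491 0.063 0.159] [76 80 79] [0.499 0.063 0.156] [75 80 84]
212 [0.491 0.064 0.157] [78 81 82] [0.5  0.06 0.15] [71 79 86]
213 [0.491 0.063 0.152] [73 77 77] [0.501 0.058 0.145] [50 67 93]
214 [0.492 0.061 0.148] [55 58 59] [0.519 0.013 0.098] [32 58 94]
215 [0.494 0.056 0.14 ] [24 24 25] [0.517 0.018 0.099] [23 43 68]
216 [0.492 0.061 0.141] [19 24 31] [0.499 0.062 0.139] [23 29 44]
217 [0.491 0.062 0.139] [21 36 57] [0.496 0.068 0.142] [20 20 25]
218 [0.49  0.064 0.138] [29 54 88] [0.495 0.07  0.141] [19 19 23]
219 [0.505 0.026 0.097] [ 35  66 106] [0.495 0.072 0.14 ] [18 20 23]
220 [0.503 0.03  0.098] [ 37  69 114] [0.493 0.076 0.141] [17 22 35]
221 [0.502 0.034 0.098] [ 35  69 115] [0.492 0.077 0.139] [25 41 65]
s1 [0.51989699 0.06010059 0.16525874] [0.46285392 0.06620551 0.16518112] [[312.04001288 227.42149172]
 [293.49358597 219.89971468]]
```

View pics/s3.png

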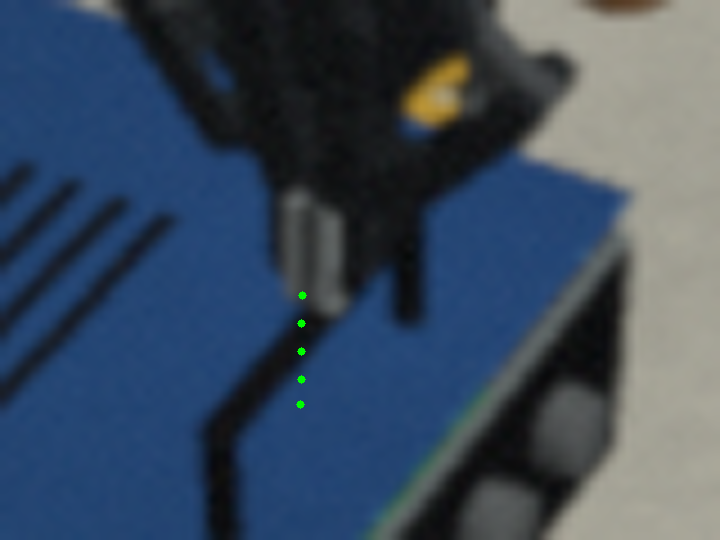

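The image shows the real fingertips about 33 mm higher than the reported TCP implies: shut tips at z≈0.146 with TCP z at 0.132. x and y agree. So I'll reopen and go 30 mm lower in small steps, checking force and pictures.

Emit:
drive_tool:
  rows: [0,0,0,0,0,0,0,0,0,0,0,0,0,0,0,0,0,0,0,0,0,0,0,0]
  grip: -0.2

```text
time_s: 3.9
tcp_pos: [0.4948, 0.051, 0.1322]
eef_rot: [-180.0, -0.0, 82.4]
wrist_force: [0.3, 0.3, 0.8]
width: 0.0513
```

Emit:
drive_tool:
  rows: [0,0,-0.05,0,0,0,0,0,-0.1,0,0,0,0,0,-0.15,0,0,0,0,0,-0.2,0,0,0,0,0,-0.2,0,0,0,0,0,-0.2,0,0,0]

```text
time_s: 4.5
tcp_pos: [0.4946, 0.051, 0.1119]
eef_rot: [-180.0, 0.0, 82.4]
wrist_force: [-1.1, 0.7, -0.1]
width: 0.0513
```

Run:
```python
from h import *
s=snap('side','side4.png'); g=get_state(); print(g['tcp_pos'],g['width'],g['wrist_force'])
x0,y0,x1,y1,f=260,170,350,240,8
i=cv2.resize(cv2.cvtColor(s['image'],cv2.COLOR_RGB2BGR)[y0:y1,x0:x1],None,fx=f,fy=f,interpolation=cv2.INTER_CUBIC)
cv2.imwrite('pics/s4.png',i)
```

```text
[0.49478526 0.05097756 0.11214238] 0.05122644887700128 [-0.62937391  0.37198194 -0.12116997]
```

View pics/s4.png

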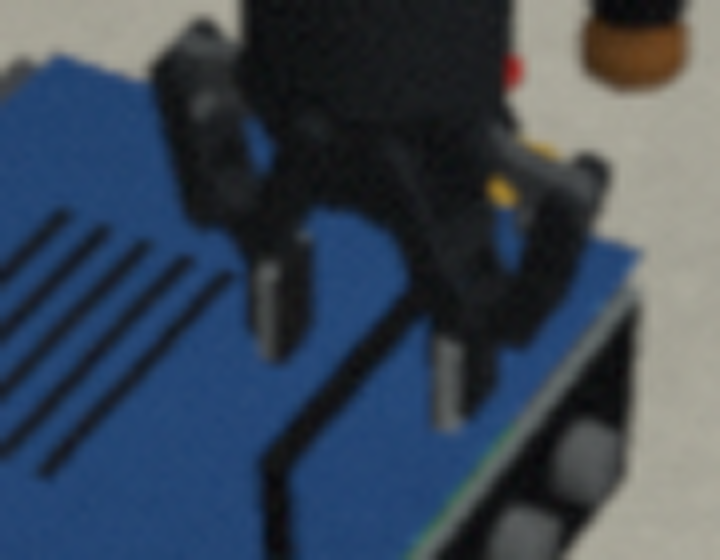

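The pads now straddle the bar, with tips at crop (275,358) and (447,430). I'll go 8 mm lower and close.

Emit:
drive_tool:
  rows: [0,0,-0.04,0,0,0,0,0,-0.08,0,0,0,0,0,-0.08,0,0,0]

```text
time_s: 4.85
tcp_pos: [0.4943, 0.051, 0.1037]
eef_rot: [-179.9, 0.0, 82.4]
wrist_force: [-0.1, -0.6, 0.2]
width: 0.0513
```

Emit:
drive_tool:
  rows: [0,0,0,0,0,0,0,0,0,0,0,0,0,0,0,0,0,0,0,0,0,0,0,0,0,0,0,0,0,0]
  grip: 1
  squeeze: 30

```text
time_s: 5.35
tcp_pos: [0.4967, 0.0507, 0.1045]
eef_rot: [179.8, -0.0, 82.3]
wrist_force: [4.4, 0.9, -2.5]
width: 0.0087
```

The grip is on the bar (8.7 mm opening). I'll start along the hinge arc with a short test.

Emit:
drive_tool:
  rows: [0.03,-0.003,0.05,0,0,0,0.04,-0.003,0.1,0,0,0,0.055,-0.005,0.15,0,0,0,0.07,-0.007,0.2,0,0,0,0.07,-0.007,0.2,0,0,0]

```text
time_s: 5.85
tcp_pos: [0.5025, 0.0499, 0.1247]
eef_rot: [179.9, 0.0, 82.4]
wrist_force: [3.7, -1.6, -3.2]
width: 0.0088
```

Emit:
drive_tool:
  rows: [0.036,-0.005,0.1,0,0,0,0.075,-0.01,0.197,0,0,0,0.118,-0.016,0.292,0,0,0,0.168,-0.023,0.385,0,0,0,0.22,-0.03,0.475,0,0,0,0.277,-0.038,0.563,0,0,0,0.34,-0.047,0.648,0,0,0,0.405,-0.055,0.729,0,0,0,0.405,-0.055,0.729,0,0,0]

```text
time_s: 6.75
tcp_pos: [0.5438, 0.0442, 0.1969]
eef_rot: [179.9, 0.0, 82.3]
wrist_force: [7.2, -1.6, -7.6]
width: 0.0088
```

Run:
```python
from h import *
s=snap('side','side5.png'); g=get_state(); print(g['tcp_pos'],g['width'],g['wrist_force'])
```

```text
[0.54377545 0.04424098 0.19685023] 0.008860827724780716 [ 7.87625321 -1.43002395 -8.12903145]
```

View pics/side5.png

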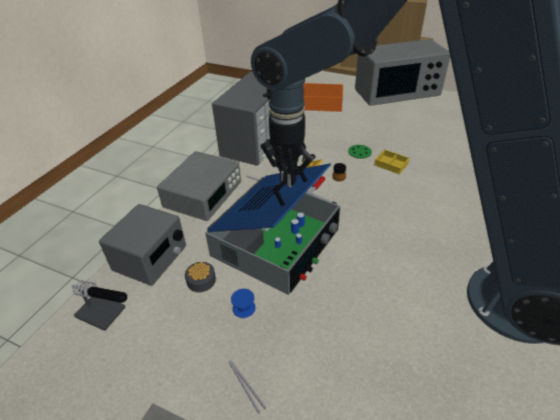

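Cover is open to about 0.5 rad (crossing near (290,190)). Continuing the arc to ~0.95.

Emit:
drive_tool:
  rows: [0.08,-0.011,0.078,0,0,0,0.165,-0.022,0.152,0,0,0,0.24,-0.033,0.222,0,0,0,0.32,-0.044,0.288,0,0,0,0.405,-0.055,0.351,0,0,0,0.49,-0.067,0.409,0,0,0,0.58,-0.079,0.462,0,0,0,0.675,-0.092,0.511,0,0,0,0.77,-0.105,0.555,0,0,0,0.77,-0.105,0.555,0,0,0,0.77,-0.105,0.555,0,0,0]

```text
time_s: 7.9
tcp_pos: [0.6214, 0.0336, 0.2538]
eef_rot: [179.7, 0.0, 82.4]
wrist_force: [2.5, -4.0, -9.1]
width: 0.0085
```

Run:
```python
from h import *
s=snap('side','side6.png'); g=get_state(); print(g['tcp_pos'],g['width'],g['wrist_force'])
x0,y0,x1,y1,f=190,90,400,300,2.8
i=cv2.resize(cv2.cvtColor(s['image'],cv2.COLOR_RGB2BGR)[y0:y1,x0:x1],None,fx=f,fy=f,interpolation=cv2.INTER_CUBIC)
cv2.imwrite('pics/s6.png',i)
```

```text
[0.62135419 0.0336862  0.25375829] 0.008709719379470026 [ 3.06625907 -4.44979386 -8.53149478]
```

View pics/s6.png

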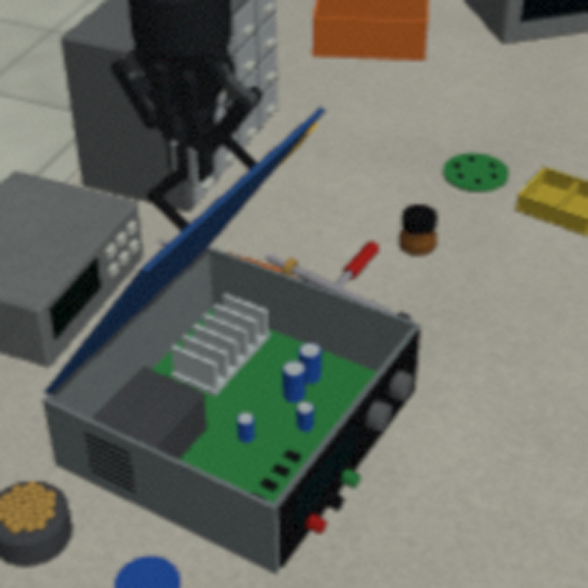

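Cover is near 0.95 rad, and the rod (collar at (290,265)) is still down. Releasing with a narrow opening and retreating up.

Emit:
drive_tool:
  rows: [0,0,0,0,0,0,0,0,0,0,0,0,0,0,0,0,0,0]
  grip: 0.35

```text
time_s: 8.25
tcp_pos: [0.6202, 0.035, 0.2547]
eef_rot: [179.8, -0.1, 82.4]
wrist_force: [0.2, 0.3, 0.4]
width: 0.0278
```

Emit:
drive_tool:
  rows: [0,0,0.2,0,0,0,0,0,0.4,0,0,0,0,0,0.7,0,0,0,0,0,1.0,0,0,0,0,0,1.0,0,0,0]

```text
time_s: 8.75
tcp_pos: [0.6221, 0.0347, 0.3591]
eef_rot: [179.3, -0.1, 82.4]
wrist_force: [0.5, 0.4, 0.7]
width: 0.0279
```

Run:
```python
from h import *
for n in('side','top'):
    s=snap(n,n+'7.png')
g=get_state(); print(g['tcp_pos'],g['width'],g['wrist_force'])
```

```text
[0.61953277 0.03472308 0.35410039] 0.027741655589260117 [-0.24122843 -0.56516001 -0.43499632]
```

View pics/side7.png

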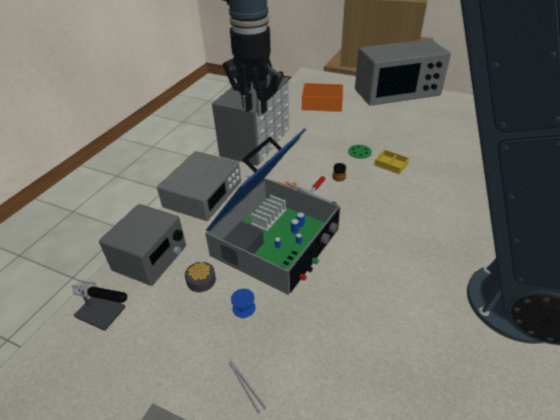

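View pics/top7.png

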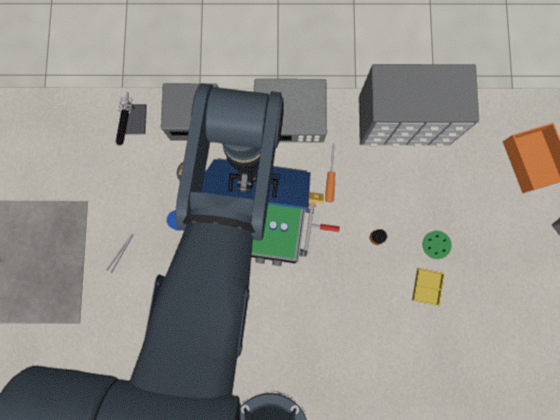

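Cover stays open after release. Next I'll get the red grip's position from both views.

Run:
```python
from h import *
L=[]
for n in('side','top'):
    s=dict(np.load(f'pics/{n}7.png.npz')); im=s['image'].astype(int);R,G,B=im[...,0],im[...,1],im[...,2]
    q=((R>110)&(G<70)&(B<70)).astype(np.uint8); k,l,st,c=cv2.connectedComponentsWithStats(q)
    for i in range(1,k):
        if st[i,4]>20: print(n,st[i],c[i].round(1),np.nanmedian(pts(s)[l==i],0).round(3))
    i=max((i for i in range(1,k) if (c[i,1]<240)), key=lambda i:st[i,4])
    K=np.array([[s['fx'],0,s['cx']],[0,s['fy'],s['cy']],[0,0,1]]); L.append((K@s['world_to_cam'][:3],c[i]))
X=cv2.triangulatePoints(L[0][0],L[1][0],L[0][1].reshape(2,1),L[1][1].reshape(2,1));print((X[:3]/X[3]).ravel())
```

```text
side [304  84  37  13 335] [322.5  90. ] [ 0.756 -0.793  0.03 ]
side [303  97  38  13 383] [321.4 103.1] [ 0.719 -0.682  0.031]
side [314 177  11  11  55] [319.1 181.8] [ 0.533 -0.148  0.079]
side [301 274   5   6  21] [303.  276.6] [0.462 0.141 0.024]
top [321 225  18   6  72] [329.3 227.3] [ 0.536 -0.155  0.082]
[ 0.51432267 -0.12450396  0.33624601]
```

Emit:
drive_tool:
  rows: [-0.2,-0.3,0,0,0,0,-0.4,-0.6,0,0,0,0,-0.6,-1.0,0,0,0,0,-0.6,-1.0,0,0,0,0]
  grip: -0.3

```text
time_s: 9.25
tcp_pos: [0.5565, -0.069, 0.3512]
eef_rot: [-179.8, 0.1, 82.1]
wrist_force: [0.1, 0.7, -0.1]
width: 0.0557
```

Emit:
drive_tool:
  rows: [-0.12,-0.4,0,0,0,0,-0.22,-0.8,0,0,0,0,-0.24,-1.0,0,0,0,0,-0.24,-1.0,0,0,0,0,-0.24,-1.0,0,0,0,0]

```text
time_s: 9.75
tcp_pos: [0.535, -0.165, 0.3515]
eef_rot: [-179.9, -0.1, 82.3]
wrist_force: [-0.7, 0.4, -0.6]
width: 0.0553
```

Emit:
drive_tool:
  rows: [0.01,-0.05,-0.4,0,0,0,0.01,-0.05,-0.8,0,0,0,0.01,-0.05,-1.0,0,0,0,0.01,-0.05,-1.0,0,0,0]

```text
time_s: 10.15
tcp_pos: [0.5341, -0.1676, 0.2489]
eef_rot: [-179.5, -0.2, 82.5]
wrist_force: [-1.2, 0.3, -1.0]
width: 0.0556
```

Emit:
drive_tool:
  rows: [0,0,-0.4,0,0,0,0,0,-0.8,0,0,0,0,0,-1.0,0,0,0,0,0,-1.0,0,0,0]

```text
time_s: 10.55
tcp_pos: [0.5353, -0.1689, 0.1509]
eef_rot: [-179.7, -0.1, 82.4]
wrist_force: [0.8, -0.9, 0.1]
width: 0.0556
```

Emit:
drive_tool:
  rows: [0,0,-0.2,0,0,0,0,0,-0.4,0,0,0,0,0,-0.6,0,0,0,0,0,-0.6,0,0,0,0,0,-0.6,0,0,0]

```text
time_s: 11.05
tcp_pos: [0.5378, -0.171, 0.0943]
eef_rot: [179.8, 0.1, 82.4]
wrist_force: [0.7, -0.3, 0.9]
width: 0.0556
```

Run:
```python
from h import *
for n in('side','top'):
    s=snap(n,n+'8.png')
    x0,y0,x1,y1=(270,110,390,230) if n=='side' else (250,150,370,270)
    i=cv2.resize(cv2.cvtColor(s['image'],cv2.COLOR_RGB2BGR)[y0:y1,x0:x1],None,fx=4.8,fy=4.8,interpolation=cv2.INTER_CUBIC)
    cv2.imwrite(f'pics/{n}8c.png',i)
g=get_state(); print(g['tcp_pos'],g['width'],g['wrist_force'])
```

```text
[ 0.53787465 -0.17124758  0.09463785] 0.055904508600528986 [-0.36138293 -0.2781561   0.56307878]
```

View pics/side8c.png

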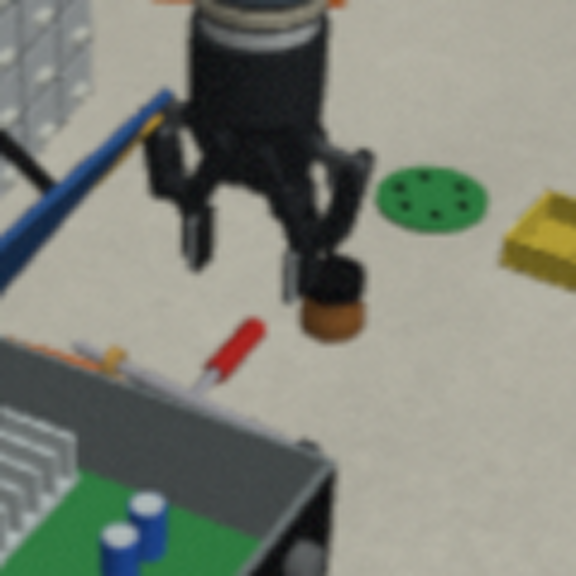

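View pics/top8c.png

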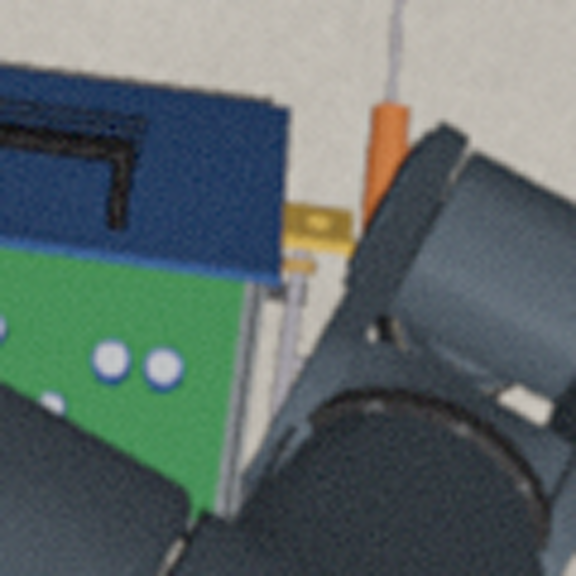

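Grip bar (crop (235,345) in side view) lies between the two open fingers. Descending.

Emit:
drive_tool:
  rows: [-0.01,0,-0.15,0,0,0,-0.015,0,-0.3,0,0,0,-0.015,0,-0.45,0,0,0,-0.015,0,-0.6,0,0,0,-0.015,0,-0.6,0,0,0,-0.015,0,-0.6,0,0,0]

```text
time_s: 11.75
tcp_pos: [0.5355, -0.171, 0.0336]
eef_rot: [179.9, 0.0, 82.4]
wrist_force: [0.5, 0.4, -0.3]
width: 0.0557
```

Run:
```python
from h import *
for n in('side',):
    s=snap(n,n+'9.png')
    x0,y0,x1,y1=(270,110,390,230) if n=='side' else (250,150,370,270)
    i=cv2.resize(cv2.cvtColor(s['image'],cv2.COLOR_RGB2BGR)[y0:y1,x0:x1],None,fx=4.8,fy=4.8,interpolation=cv2.INTER_CUBIC)
    cv2.imwrite(f'pics/{n}9c.png',i)
g=get_state(); print(g['tcp_pos'],g['width'],g['wrist_force'])
```

```text
[ 0.53572041 -0.17117286  0.03387722] 0.055774425460503485 [-0.43408897  0.64599754 -0.55149511]
```

View pics/side9c.png

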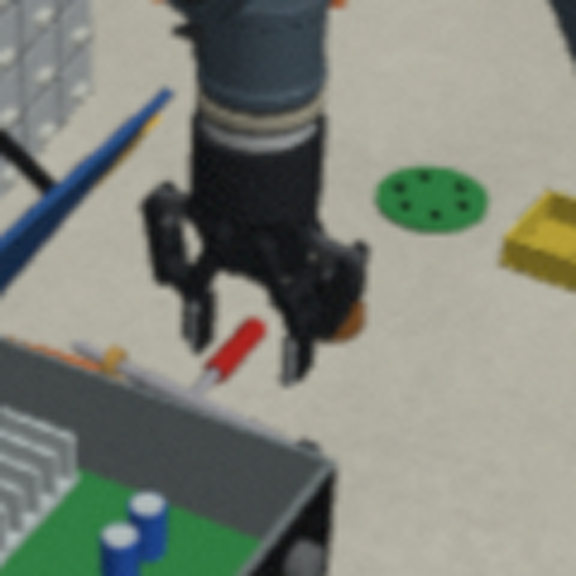

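Emit:
drive_tool:
  rows: [0,0,0,0,0,0,0,0,0,0,0,0,0,0,0,0,0,0,0,0,0,0,0,0,0,0,0,0,0,0]
  grip: 1
  squeeze: 25

```text
time_s: 12.3
tcp_pos: [0.5355, -0.171, 0.033]
eef_rot: [179.9, 0.0, 82.4]
wrist_force: [2.2, 0.1, 2.3]
width: 0.0149
```

Emit:
drive_tool:
  rows: [-0.005,0,0.093,0,0,0,-0.023,0.003,0.186,0,0,0,-0.051,0.007,0.275,0,0,0,-0.091,0.012,0.36,0,0,0,-0.142,0.019,0.438,0,0,0,-0.199,0.027,0.511,0,0,0,-0.281,0.038,0.587,0,0,0,-0.344,0.047,0.633,0,0,0,-0.344,0.047,0.633,0,0,0,-0.344,0.047,0.633,0,0,0]

```text
time_s: 13.3
tcp_pos: [0.4992, -0.1657, 0.0961]
eef_rot: [-179.9, -0.0, 82.4]
wrist_force: [-4.6, -1.1, -6.4]
width: 0.0149
```

Run:
```python
from h import *
for n in('side','top'):
    s=snap(n,n+'10.png')
    x0,y0,x1,y1=(270,110,390,230) if n=='side' else (250,150,370,270)
    i=cv2.resize(cv2.cvtColor(s['image'],cv2.COLOR_RGB2BGR)[y0:y1,x0:x1],None,fx=4.8,fy=4.8,interpolation=cv2.INTER_CUBIC)
    cv2.imwrite(f'pics/{n}10c.png',i)
g=get_state(); print(g['tcp_pos'],g['width'],g['wrist_force'])
```

```text
[ 0.49947733 -0.16577637  0.0959191 ] 0.015226589838473723 [-5.45485065 -3.028226   -4.12239405]
```

View pics/side10c.png

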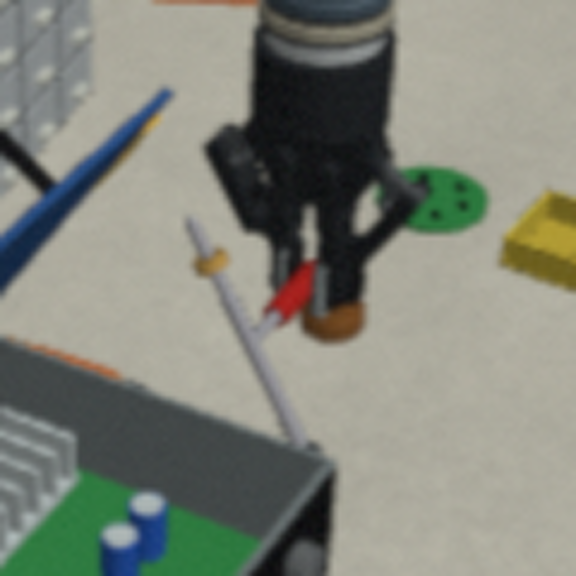

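View pics/top10c.png

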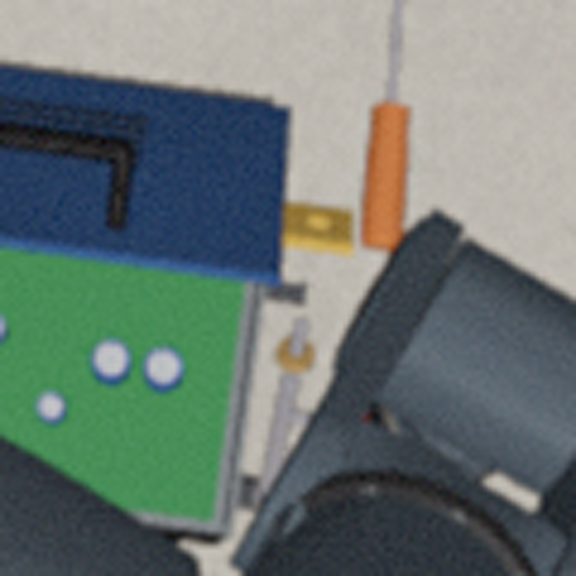

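Rod is up near 1 rad (tip at side crop (190,220)). Releasing, then measuring its angle unobstructed.

Emit:
drive_tool:
  rows: [0,0,0,0,0,0,0,0,0,0,0,0,0,0,0,0,0,0,0,0,0,0,0,0]
  grip: -0.2

```text
time_s: 13.8
tcp_pos: [0.5015, -0.1663, 0.0965]
eef_rot: [179.9, 0.0, 82.4]
wrist_force: [-0.2, 0.3, 0.4]
width: 0.0511
```

Emit:
drive_tool:
  rows: [0,0,0.25,0,0,0,0,0,0.5,0,0,0,0,0,0.8,0,0,0,0,0,1.0,0,0,0,0,0,1.0,0,0,0]

```text
time_s: 14.3
tcp_pos: [0.5027, -0.1671, 0.1991]
eef_rot: [179.6, 0.2, 82.4]
wrist_force: [0.3, -1.1, 0.3]
width: 0.0515
```

Run:
```python
from h import *
ex=np.array([.9907,-.1357,0]);ey=np.array([.1357,.9907,0]);o=np.array([.5837,.0393,0]);ez=np.array([0,0,1.])
pv=o-.094*ex-.146*ey+.065*ez
for n in('side','top'):
    s=snap(n,n+'11.png')
    x0,y0,x1,y1=(290,130,350,220) if n=='side' else (290,200,330,260)
    f=6.6 if n=='side' else 9
    i=cv2.resize(cv2.cvtColor(s['image'],cv2.COLOR_RGB2BGR)[y0:y1,x0:x1],None,fx=f,fy=f,interpolation=cv2.INTER_CUBIC)
    cv2.imwrite(f'pics/{n}11r.png',i)
    for th,c in((.95,(0,0,255)),(1.005,(0,255,255)),(1.06,(255,0,255))):
        P=[pv,pv+.05*(np.cos(th)*ex+np.sin(th)*ez),pv+.155*(np.cos(th)*ex+np.sin(th)*ez)]
        for a in proj(s,P): cv2.circle(i,tuple(int(v) for v in ((a+.5-[x0,y0])*f)),3,c,-1)
    cv2.imwrite(f'pics/{n}11c.png',i)
g=get_state(); print(g['tcp_pos'],g['width'],g['wrist_force'])
```

```text
[ 0.50051921 -0.16593677  0.19613025] 0.051186651581157976 [ 0.40113473  0.50945999 -0.30262518]
```

View pics/side11c.png

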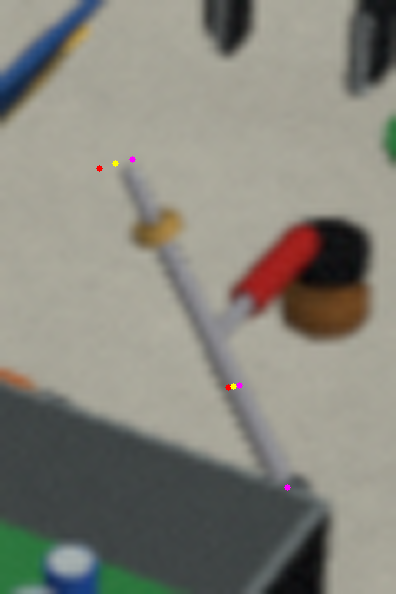

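View pics/top11c.png

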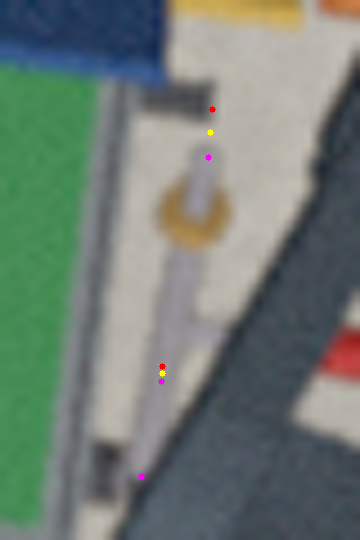

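```bash
cat > rod.py <<'E'
from h import *
from scipy.ndimage import map_coordinates
from scipy.optimize import least_squares
ex=np.array([.9907,-.1357,0]);ey=np.array([.1357,.9907,0]);o=np.array([.5837,.0393,0]);ez=np.array([0,0,1.])
pv=o-.094*ex-.146*ey+.065*ez
def rodpts(s,th,rs,half=5,off=np.zeros(3)):
    ch=s['image'].astype(float); ch=ch[...,2]-ch[...,0]
    dirn=np.cos(th)*ex+np.sin(th)*ez; out=[]
    for r in rs:
        a=proj(s,pv+off+r*dirn)[0]; b=proj(s,pv+off+(r+.005)*dirn)[0]; t=(b-a)/np.linalg.norm(b-a); n=np.array([-t[1],t[0]])
        k=np.arange(-half,half+.01,.25); P=a+k[:,None]*n
        v=map_coordinates(ch,[P[:,1],P[:,0]],order=1)
        v=v-np.median(np.r_[v[:6],v[-6:]]); w=np.clip(v-0.4*v.max(),0,None)
        if v.max()<6: out.append((np.nan,np.nan,np.nan,v.max()));continue
        out.append((*(a+n*(k*w).sum()/w.sum()),(k*w).sum()/w.sum(),v.max()))
    return np.array(out)
E
python3 - <<'E'
from rod import *
for n in('side','top'):
    s=dict(np.load(f'pics/{n}11.png.npz'))
    rs=np.r_[.02:.11:.005,.135:.152:.004] if n=='side' else np.r_[.03:.112:.005,.14:.152:.004]
    o_=rodpts(s,1.035,rs,half=4)
    for r,q in zip(rs,o_): print(n,round(r,3),q.round(2))
E
```

```text
side 0.02 [ 3.2995e+02  1.9731e+02 -5.0000e-02  1.7260e+01]
side 0.025 [ 3.2911e+02  1.9580e+02 -1.3000e-01  1.8450e+01]
side 0.03 [ 3.2838e+02  1.9424e+02 -9.0000e-02  1.7980e+01]
side 0.035 [ 3.2753e+02  1.9273e+02 -1.7000e-01  1.8600e+01]
side 0.04 [ 3.2685e+02  1.9112e+02 -6.0000e-02  1.7900e+01]
side 0.045 [ 3.2602e+02  1.8959e+02 -1.2000e-01  1.9100e+01]
side 0.05 [ 3.2524e+02  1.8803e+02 -1.2000e-01  1.8170e+01]
side 0.055 [ 3.2451e+02  1.8643e+02 -6.0000e-02  1.7300e+01]
side 0.06 [ 3.2365e+02  1.8489e+02 -1.5000e-01  1.7910e+01]
side 0.065 [ 3.2287e+02  1.8331e+02 -1.3000e-01  1.7720e+01]
side 0.07 [3.2225e+02 1.8164e+02 6.0000e-02 1.5080e+01]
side 0.075 [322.71 179.42   1.46  10.47]
side 0.08 [320.93 178.32   0.36  13.79]
side 0.085 [3.1988e+02 1.7685e+02 8.0000e-02 1.8250e+01]
side 0.09 [ 3.1896e+02  1.7530e+02 -5.0000e-02  1.7240e+01]
side 0.095 [3.1824e+02 1.7365e+02 4.0000e-02 1.6830e+01]
side 0.1 [3.1743e+02 1.7203e+02 4.0000e-02 1.7560e+01]
side 0.105 [ 3.1655e+02  1.7045e+02 -4.0000e-02  1.7460e+01]
side 0.135 [ 3.1164e+02  1.6062e+02 -4.0000e-02  1.6630e+01]
side 0.
[... 585 characters left out ...]
90e+01]
top 0.065 [ 3.0806e+02  2.3799e+02 -1.1000e-01  1.3620e+01]
top 0.07 [309.14 236.99   0.74  10.12]
top 0.075 [310.19 235.99   1.57   7.63]
top 0.08 [3.0906e+02 2.3452e+02 1.6000e-01 1.1240e+01]
top 0.085 [ 3.0910e+02  2.3329e+02 -5.0000e-02  1.2780e+01]
top 0.09 [ 3.0935e+02  2.3209e+02 -4.0000e-02  1.6910e+01]
top 0.095 [ 3.0960e+02  2.3088e+02 -5.0000e-02  1.4970e+01]
top 0.1 [3.0995e+02 2.2969e+02 6.0000e-02 1.8000e+01]
top 0.105 [ 3.0986e+02  2.2839e+02 -2.9000e-01  1.2430e+01]
top 0.11 [ nan  nan  nan 2.44]
top 0.14 [ 3.1188e+02  2.1963e+02 -1.0000e-01  1.9720e+01]
top 0.144 [ 3.121e+02  2.186e+02 -9.000e-02  1.782e+01]
top 0.148 [ 3.1226e+02  2.1755e+02 -1.4000e-01  1.5330e+01]
```

Both views put the rod at about 1.04 rad, slightly past 1.005. I'll regrip and nudge it back about 2.6 mm along the arc.

Emit:
drive_tool:
  rows: [0,0,-0.25,0,0,0,0,0,-0.5,0,0,0,0,0,-0.8,0,0,0,0,0,-1.0,0,0,0,0,0,-1.0,0,0,0,0,0,-1.0,0,0,0]

```text
time_s: 15.0
tcp_pos: [0.4997, -0.1656, 0.095]
eef_rot: [-179.9, -0.1, 82.4]
wrist_force: [-0.5, -0.4, 0.7]
width: 0.0512
```

Emit:
drive_tool:
  rows: [0,0,0,0,0,0,0,0,0,0,0,0,0,0,0,0,0,0,0,0,0,0,0,0,0,0,0,0,0,0]
  grip: 1
  squeeze: 25

```text
time_s: 15.5
tcp_pos: [0.5009, -0.1663, 0.0967]
eef_rot: [179.9, 0.0, 82.4]
wrist_force: [-0.0, 0.3, 3.6]
width: 0.0147
```

Emit:
drive_tool:
  rows: [0.007,-0.001,-0.013,0,0,0,0.014,-0.002,-0.027,0,0,0,0.014,-0.002,-0.027,0,0,0,0.014,-0.002,-0.027,0,0,0,0.014,-0.002,-0.027,0,0,0]

```text
time_s: 16.0
tcp_pos: [0.5038, -0.1668, 0.0945]
eef_rot: [179.7, 0.1, 82.3]
wrist_force: [1.9, 1.8, 6.7]
width: 0.0149
```

Emit:
drive_tool:
  rows: [0,0,0,0,0,0,0,0,0,0,0,0,0,0,0,0,0,0,0,0,0,0,0,0]
  grip: -0.2

```text
time_s: 16.4
tcp_pos: [0.5014, -0.1661, 0.0929]
eef_rot: [-179.9, -0.0, 82.4]
wrist_force: [1.0, -0.2, -0.6]
width: 0.0515
```

Emit:
drive_tool:
  rows: [0,0,0.25,0,0,0,0,0,0.5,0,0,0,0,0,0.8,0,0,0,0,0,1.0,0,0,0,0,0,1.0,0,0,0]

```text
time_s: 16.9
tcp_pos: [0.5035, -0.1672, 0.1958]
eef_rot: [179.7, 0.1, 82.4]
wrist_force: [0.4, 0.0, 0.3]
width: 0.0514
```

```bash
cat > meas.py <<'E'
from rod import *
import sys
tag=sys.argv[1]
S={n:snap(n,f'{n}{tag}.png') for n in('side','top')}
s=S['side']
rs=np.r_[.02:.07:.005,.09:.11:.005,.138:.150:.004]
best=None
for th in np.arange(.9,1.12,.005):
    q=rodpts(s,th,rs,half=4); ok=~np.isnan(q[:,2])
    p=np.polyfit(rs[ok],q[ok,2],1); 
    if best is None or abs(p[0])<best[0]: best=(abs(p[0]),th,p,q[ok,2])
print('side slope th',best[1],best[2].round(3))
# also with pivot pinned: 
g=get_state(); print(g['time_s'],g['tcp_pos'].round(4),g['width'],g['wrist_force'].round(1))
E
python3 meas.py 12
python3 - <<'E'
from rod import *
for n in ('side','top'):
  for k in (11,12):
    s=dict(np.load(f'pics/{n}{k}.png.npz'))
    th=1.0
    rs=np.r_[.02:.07:.005,.09:.11:.005,.138:.150:.004] if n=='side' else np.r_[.045:.065:.005,.09:.1:.005,.14:.15:.004]
    for th in(.96,1.0,1.04):
        q=rodpts(s,th,rs,half=4); ok=~np.isnan(q[:,2]); print(n,k,th,np.polyfit(rs[ok],q[ok,2],1).round(2))
E
```

```text
side slope th 0.9700000000000001 [-0.55  -0.143]
17.0 [ 0.5014 -0.1661  0.1929] 0.05126631168768954 [ 0.3  0.3 -0.2]
side 11 0.96 [23.54 -0.19]
side 11 1.0 [12.04 -0.19]
side 11 1.04 [ 0.18 -0.17]
side 12 0.96 [ 2.37 -0.15]
side 12 1.0 [-9.33 -0.12]
side 12 1.04 [-21.01  -0.09]
top 11 0.96 [1.16 0.21]
top 11 1.0 [ 0.89 -0.03]
top 11 1.04 [ 0.   -0.09]
top 12 0.96 [-0.54 -0.02]
top 12 1.0 [-1.83  0.01]
top 12 1.04 [-1.43 -0.05]
```

Now ≈0.968, so I overshot. I'll regrip with a corrected height and aim for 1.005.

Emit:
drive_tool:
  rows: [0,0,-0.25,0,0,0,0,0,-0.5,0,0,0,0,0,-0.8,0,0,0,0.002,0,-0.972,0,0,0,0.002,0,-0.972,0,0,0,0.002,0,-0.972,0,0,0]

```text
time_s: 17.6
tcp_pos: [0.5012, -0.1658, 0.0949]
eef_rot: [-179.8, -0.1, 82.4]
wrist_force: [0.5, -0.3, -0.2]
width: 0.0514
```

Emit:
drive_tool:
  rows: [0,0,0,0,0,0,0,0,0,0,0,0,0,0,0,0,0,0,0,0,0,0,0,0,0,0,0,0,0,0]
  grip: 1
  squeeze: 25

```text
time_s: 18.1
tcp_pos: [0.5033, -0.1668, 0.0971]
eef_rot: [179.8, 0.1, 82.4]
wrist_force: [2.6, 0.2, 4.9]
width: 0.0151
```

Emit:
drive_tool:
  rows: [-0.01,0.001,0.01,0,0,0,-0.018,0.002,0.018,0,0,0,-0.018,0.002,0.018,0,0,0,-0.018,0.002,0.018,0,0,0]

```text
time_s: 18.5
tcp_pos: [0.5018, -0.1665, 0.0982]
eef_rot: [179.8, 0.0, 82.3]
wrist_force: [5.5, 1.2, 0.0]
width: 0.0152
```

Emit:
drive_tool:
  rows: [0,0,0,0,0,0,0,0,0,0,0,0,0,0,0,0,0,0,0,0,0,0,0,0]
  grip: -0.2

```text
time_s: 18.9
tcp_pos: [0.4993, -0.1658, 0.0975]
eef_rot: [-179.9, -0.0, 82.4]
wrist_force: [0.4, 0.2, -0.9]
width: 0.0516
```

Emit:
drive_tool:
  rows: [0,0,0.25,0,0,0,0,0,0.5,0,0,0,0,0,0.8,0,0,0,0,0,1.0,0,0,0,0,0,1.0,0,0,0]

```text
time_s: 19.4
tcp_pos: [0.5016, -0.1669, 0.2005]
eef_rot: [179.7, 0.1, 82.4]
wrist_force: [0.5, -0.4, -0.1]
width: 0.0513
```

```bash
python3 meas.py 13
```

```text
side slope th 1.0 [ 0.265 -0.157]
19.5 [ 0.4997 -0.1659  0.1976] 0.05064294174230786 [-0.5 -0.4 -0.6]
```

Rod is at ≈1.001. Returning above the handle.

Emit:
drive_tool:
  rows: [0,0,0.5,0,0,0,0,0,1.0,0,0,0,0,0,1.0,0,0,0]
  grip: 0.35

```text
time_s: 19.8
tcp_pos: [0.5034, -0.1679, 0.3027]
eef_rot: [179.4, 0.3, 82.4]
wrist_force: [1.0, -0.3, 1.0]
width: 0.0278
```

Emit:
drive_tool:
  rows: [0,0,0.3,0,0,0,0,0,0.565,0,0,0,0.3,0.5,0.565,0,0,0,0.6,1.0,0.565,0,0,0,0.6,1.0,0.565,0,0,0]

```text
time_s: 20.3
tcp_pos: [0.5608, -0.0626, 0.3519]
eef_rot: [-179.8, -0.1, 82.5]
wrist_force: [0.6, 0.1, -0.3]
width: 0.0278
```

Emit:
drive_tool:
  rows: [0.3,0.5,0,0,0,0,0.604,1.0,0,0,0,0,0.604,1.0,0,0,0,0,0.604,1.0,0,0,0,0,0.604,1.0,0,0,0,0]

```text
time_s: 20.8
tcp_pos: [0.6196, 0.0334, 0.3525]
eef_rot: [-179.8, 0.1, 82.4]
wrist_force: [-0.1, -0.3, -0.4]
width: 0.028
```

Emit:
drive_tool:
  rows: [0,0,-0.2,0,0,0,0,0,-0.4,0,0,0,0,0,-0.55,0,0,0,0,0,-0.7,0,0,0,0,0,-0.7,0,0,0,0,0,-0.7,0,0,0]

```text
time_s: 21.4
tcp_pos: [0.6201, 0.0325, 0.2843]
eef_rot: [-180.0, 0.0, 82.3]
wrist_force: [0.3, 0.8, 1.2]
width: 0.0278
```

Run:
```python
from h import *
s=snap('side','side14.png'); g=get_state(); print(g['tcp_pos'],g['width'],g['wrist_force'])
x0,y0,x1,y1,f=200,60,360,180,4.5
i=cv2.resize(cv2.cvtColor(s['image'],cv2.COLOR_RGB2BGR)[y0:y1,x0:x1],None,fx=f,fy=f,interpolation=cv2.INTER_CUBIC)
cv2.imwrite('pics/s14.png',i)
```

```text
[0.62064866 0.03273751 0.28504916] 0.02763201424813832 [0.11286824 0.15880014 0.49036984]
```

View pics/s14.png

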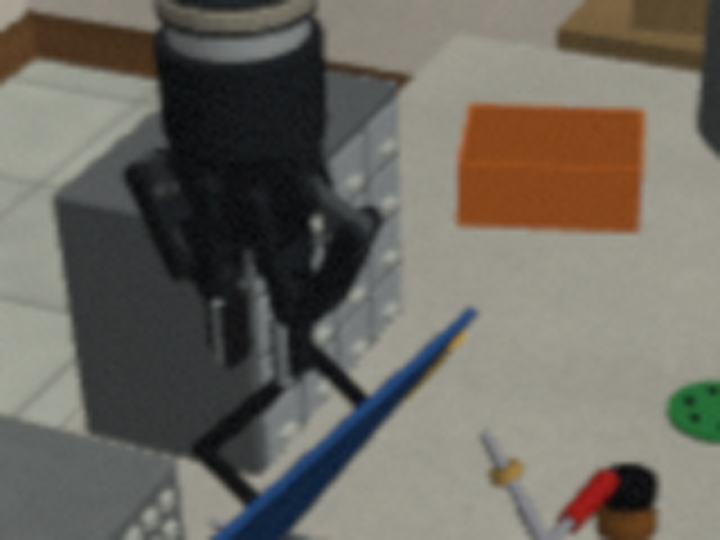

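Fingers are above the bar (pads at (230,335) and (290,360), bar between). Descending and gripping.

Emit:
drive_tool:
  rows: [0,0.01,-0.1,0,0,0,0,0.01,-0.2,0,0,0,0,0.01,-0.29,0,0,0,0,0.01,-0.29,0,0,0,0,0.01,-0.29,0,0,0]

```text
time_s: 21.95
tcp_pos: [0.6204, 0.0351, 0.2548]
eef_rot: [-179.9, 0.0, 82.4]
wrist_force: [0.9, 0.4, 0.7]
width: 0.0276
```

Emit:
drive_tool:
  rows: [0,0,0,0,0,0,0,0,0,0,0,0,0,0,0,0,0,0,0,0,0,0,0,0]
  grip: 1
  squeeze: 20

```text
time_s: 22.35
tcp_pos: [0.6211, 0.035, 0.2557]
eef_rot: [179.9, -0.0, 82.4]
wrist_force: [1.6, -0.5, -0.2]
width: 0.0088
```

Emit:
drive_tool:
  rows: [-0.046,0.006,-0.02,0,0,0,-0.093,0.013,-0.044,0,0,0,-0.14,0.019,-0.068,0,0,0,-0.186,0.026,-0.093,0,0,0,-0.232,0.032,-0.118,0,0,0,-0.275,0.038,-0.146,0,0,0,-0.318,0.044,-0.174,0,0,0,-0.36,0.05,-0.204,0,0,0,-0.36,0.05,-0.204,0,0,0,-0.36,0.05,-0.204,0,0,0]

```text
time_s: 23.35
tcp_pos: [0.5825, 0.0403, 0.2342]
eef_rot: [-179.7, 0.0, 82.4]
wrist_force: [-4.3, 0.4, 3.8]
width: 0.0085
```

Run:
```python
from h import *
for n in('side','top'):
    s=snap(n,n+'15.png')
    x0,y0,x1,y1=(240,90,340,190) if n=='side' else (270,180,340,240)
    i=cv2.resize(cv2.cvtColor(s['image'],cv2.COLOR_RGB2BGR)[y0:y1,x0:x1],None,fx=6 if n=='side' else 9,fy=6 if n=='side' else 9,interpolation=cv2.INTER_CUBIC)
    cv2.imwrite(f'pics/{n}15c.png',i)
g=get_state(); print(g['time_s'],g['tcp_pos'],g['width'],g['wrist_force'])
```

```text
23.45 [0.58250362 0.0403066  0.23414066] 0.00873969909761114 [-4.90136107  0.80186086  2.71279895]
```

View pics/side15c.png

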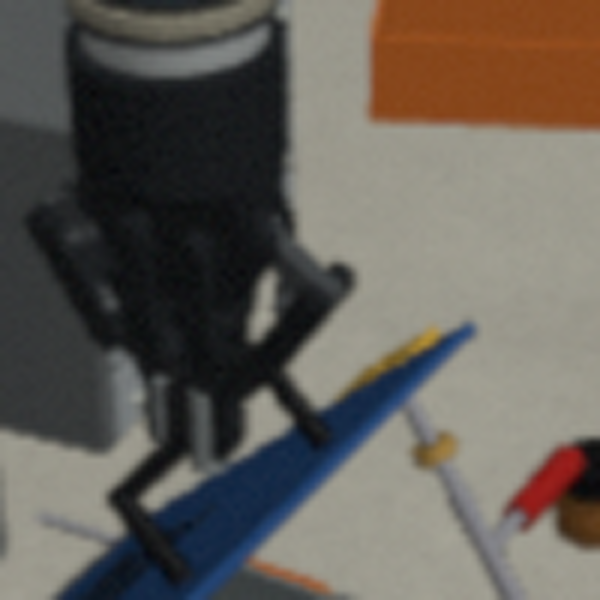

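View pics/top15c.png

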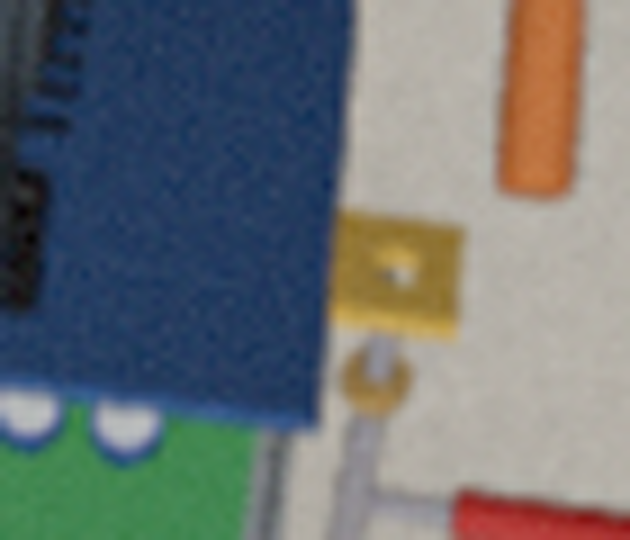

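Tab sits above the rod and the pin is in line sideways. The top view shows the tab hole at crop (398,268) and the pin at (385,350). From arm geometry the cover is at ≈0.77, so I'm continuing slowly with force checks.

Emit:
drive_tool:
  rows: [-0.04,0.005,-0.01,0,0,0,-0.076,0.01,-0.035,0,0,0,-0.093,0.013,-0.048,0,0,0,-0.11,0.015,-0.06,0,0,0,-0.11,0.015,-0.06,0,0,0]

```text
time_s: 23.95
tcp_pos: [0.5742, 0.0414, 0.2284]
eef_rot: [179.9, -0.0, 82.4]
wrist_force: [5.0, 0.1, -4.4]
width: 0.0091
```

Emit:
drive_tool:
  rows: [-0.009,0.001,-0.006,0,0,0,-0.018,0.002,-0.013,0,0,0,-0.026,0.004,-0.02,0,0,0,-0.034,0.005,-0.026,0,0,0,-0.034,0.005,-0.026,0,0,0]

```text
time_s: 24.45
tcp_pos: [0.5709, 0.0419, 0.226]
eef_rot: [179.9, -0.0, 82.4]
wrist_force: [4.2, 0.4, -3.5]
width: 0.0091
```

```bash
cat > look.py <<'E'
from h import *
import sys
t=sys.argv[1]
out=[]
for n in('side','top'):
    s=snap(n,f'{n}{t}.png')
    x0,y0,x1,y1=(270,120,330,180) if n=='side' else (285,190,330,235)
    i=cv2.resize(cv2.cvtColor(s['image'],cv2.COLOR_RGB2BGR)[y0:y1,x0:x1],(390,390),interpolation=cv2.INTER_CUBIC); out.append(i)
cv2.imwrite(f'pics/both{t}.png',np.hstack(out))
g=get_state(); p=g['tcp_pos'];f=g['wrist_force']
ex=np.array([.9907,-.1357,0]); h=np.array([.6976,.0237,.088])
d=p+[0,0,.0275]-h; a=-d@ex; ang=np.arctan2(d[2],a)
fx=f@ex
print('t',g['time_s'],'theta',round(ang-np.arctan2(44,205),3),'r',np.hypot(a,d[2]).round(4),'Ft_up',(fx*np.sin(ang)+f[2]*np.cos(ang)).round(2),'Frad_out',(-fx*np.cos(ang)+f[2]*np.sin(ang)).round(2),p.round(4),f.round(1),g['width'])
E
python3 look.py 16
```

```text
t 24.55 theta 0.701 r 0.2092 Ft_up 1.59 Frad_out -5.47 [0.5709 0.0418 0.226 ] [ 4.7  0.6 -3.4] 0.009371916572974849
```

View pics/both16.png

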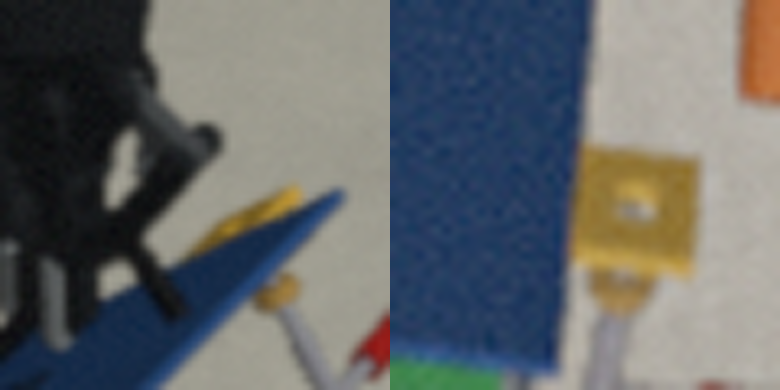

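Emit:
drive_tool:
  rows: [-0.012,0.002,-0.018,0,0,0,-0.023,0.003,-0.037,0,0,0,-0.04,0.005,-0.05,0,0,0,-0.056,0.008,-0.064,0,0,0,-0.056,0.008,-0.064,0,0,0]

```text
time_s: 25.05
tcp_pos: [0.5636, 0.0429, 0.2196]
eef_rot: [-179.9, 0.0, 82.4]
wrist_force: [0.0, 0.5, 1.4]
width: 0.0093
```

```bash
python3 look.py 17
```

```text
t 25.15 theta 0.655 r 0.2089 Ft_up 1.2 Frad_out 1.93 [0.5636 0.0429 0.2197] [-0.4 -0.3  2.2] 0.00896143654212756
```

View pics/both17.png

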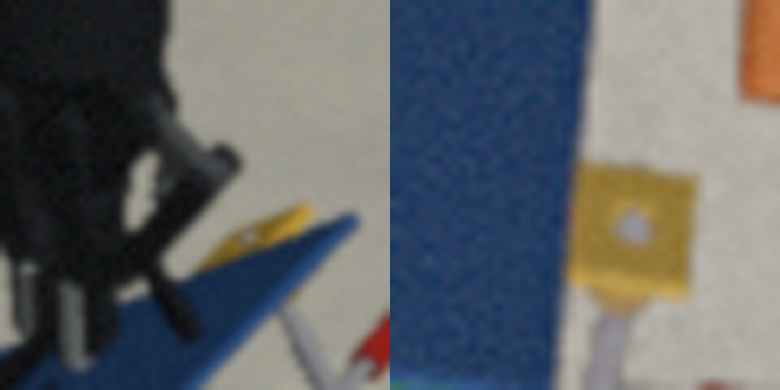

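The pin now shows inside the hole (top crop (632,228), side (248,238)). I'm continuing down in small steps.

Emit:
drive_tool:
  rows: [-0.016,0.002,-0.013,0,0,0,-0.031,0.004,-0.027,0,0,0,-0.047,0.006,-0.041,0,0,0,-0.063,0.009,-0.055,0,0,0,-0.063,0.009,-0.055,0,0,0]

```text
time_s: 25.65
tcp_pos: [0.5576, 0.0437, 0.2141]
eef_rot: [-179.9, 0.0, 82.4]
wrist_force: [-1.2, -0.0, 2.5]
width: 0.009
```

```bash
python3 look.py 18
```

```text
t 25.75 theta 0.615 r 0.2088 Ft_up 1.1 Frad_out 3.44 [0.5576 0.0437 0.2141] [-1.5  0.2  3.3] 0.008546028931248067
```

Emit:
drive_tool:
  rows: [-0.008,0.001,-0.007,0,0,0,-0.015,0.002,-0.014,0,0,0,-0.022,0.003,-0.021,0,0,0,-0.03,0.004,-0.028,0,0,0,-0.03,0.004,-0.028,0,0,0]

```text
time_s: 26.25
tcp_pos: [0.5551, 0.044, 0.2116]
eef_rot: [-180.0, 0.0, 82.4]
wrist_force: [-1.4, -0.2, 4.9]
width: 0.0087
```

```bash
python3 look.py 19
```

```text
t 26.35 theta 0.598 r 0.2087 Ft_up 1.58 Frad_out 3.98 [0.5551 0.044  0.2116] [-1.5  1.1  4. ] 0.008697247026492888
```

View pics/both19.png

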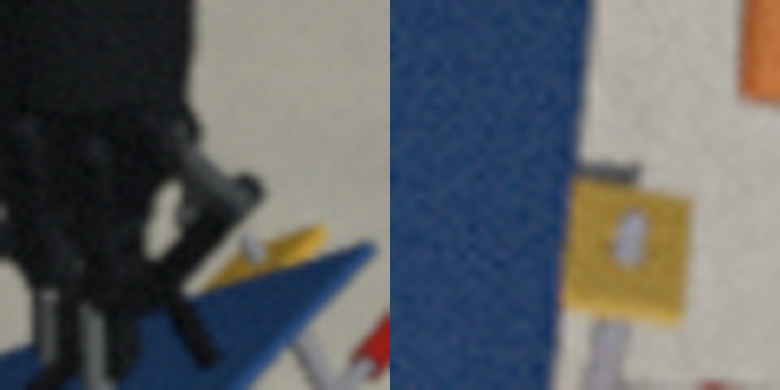

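Emit:
drive_tool:
  rows: [-0.015,0.002,0,0,0,0,-0.022,0.003,-0.007,0,0,0,-0.022,0.003,-0.007,0,0,0]

```text
time_s: 26.65
tcp_pos: [0.5542, 0.0442, 0.2108]
eef_rot: [179.9, -0.0, 82.4]
wrist_force: [3.7, -0.7, 0.6]
width: 0.0092
```

Emit:
drive_tool:
  rows: [-0.007,0.001,-0.007,0,0,0,-0.014,0.002,-0.014,0,0,0,-0.014,0.002,-0.014,0,0,0]

```text
time_s: 26.95
tcp_pos: [0.5524, 0.0444, 0.2092]
eef_rot: [179.9, -0.0, 82.4]
wrist_force: [5.4, -0.9, -2.4]
width: 0.0086
```

```bash
python3 look.py 20
```

```text
t 27.05 theta 0.581 r 0.2088 Ft_up 1.72 Frad_out -4.91 [0.5524 0.0444 0.2092] [ 4.5 -1.4 -2.3] 0.00921967173666037
```

Emit:
drive_tool:
  rows: [-0.007,0.001,-0.007,0,0,0,-0.014,0.002,-0.015,0,0,0,-0.014,0.002,-0.015,0,0,0]

```text
time_s: 27.35
tcp_pos: [0.5508, 0.0446, 0.2077]
eef_rot: [179.9, 0.0, 82.4]
wrist_force: [4.4, -0.6, -2.8]
width: 0.0086
```

```bash
python3 look.py 21
```

```text
t 27.45 theta 0.57 r 0.2089 Ft_up 2.18 Frad_out -5.52 [0.5508 0.0446 0.2077] [ 5.3 -1.4 -2.3] 0.008974955330943606
```

View pics/both21.png

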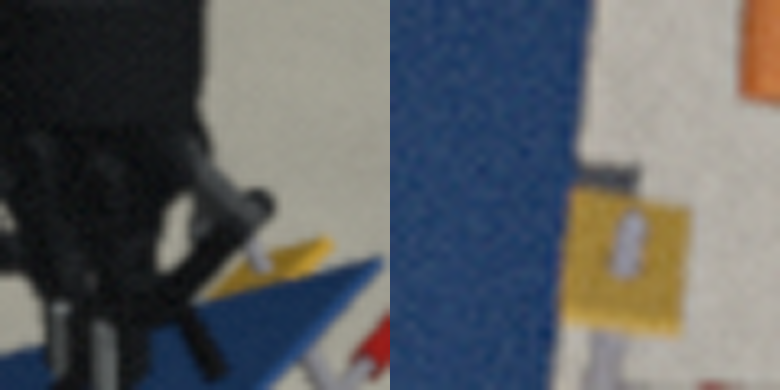

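Emit:
drive_tool:
  rows: [0,0,-0.006,0,0,0,0,0,-0.011,0,0,0,0,0,-0.011,0,0,0]

```text
time_s: 27.75
tcp_pos: [0.5499, 0.0448, 0.2067]
eef_rot: [-180.0, 0.0, 82.4]
wrist_force: [4.0, -0.8, -0.5]
width: 0.0089
```

Emit:
drive_tool:
  rows: [-0.003,0,-0.003,0,0,0,-0.006,0.001,-0.006,0,0,0,-0.006,0.001,-0.006,0,0,0]

```text
time_s: 28.05
tcp_pos: [0.5497, 0.0448, 0.2065]
eef_rot: [180.0, 0.0, 82.4]
wrist_force: [3.2, -1.4, 0.4]
width: 0.0092
```

Emit:
drive_tool:
  rows: [-0.003,0,-0.003,0,0,0,-0.006,0.001,-0.006,0,0,0,-0.006,0.001,-0.006,0,0,0]

```text
time_s: 28.35
tcp_pos: [0.5497, 0.0448, 0.2064]
eef_rot: [179.9, 0.0, 82.4]
wrist_force: [4.0, -1.3, 5.0]
width: 0.0089
```

```bash
python3 look.py 22
```

```text
t 28.45 theta 0.562 r 0.2088 Ft_up 6.55 Frad_out 1.61 [0.5496 0.0448 0.2064] [ 3.4 -0.6  5.8] 0.008877184194538508
```

The cover stopped at ≈0.562 and the downward force rose from about 2 N to 6.5 N, so it is seated on the collar. One small extra press, then release.

Emit:
drive_tool:
  rows: [-0.001,0,-0.002,0,0,0,-0.001,0,-0.002,0,0,0,-0.001,0,-0.002,0,0,0]

```text
time_s: 28.75
tcp_pos: [0.5496, 0.0448, 0.2063]
eef_rot: [179.9, 0.0, 82.4]
wrist_force: [3.3, -2.4, 5.7]
width: 0.0089
```

```bash
python3 look.py 23
```

```text
t 28.85 theta 0.562 r 0.2088 Ft_up 6.6 Frad_out 1.97 [0.5497 0.0448 0.2063] [ 3.  -1.5  6.1] 0.009020177333001287
```

View pics/both23.png

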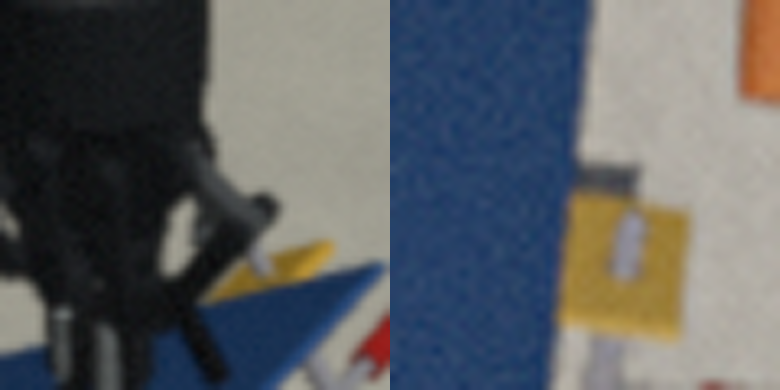

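Pin well through the hole (top crop (628,245)) and the load is steady. Releasing and withdrawing upwards.

Emit:
drive_tool:
  rows: [0,0,0,0,0,0,0,0,0,0,0,0,0,0,0,0,0,0]
  grip: 0.4

```text
time_s: 29.15
tcp_pos: [0.5469, 0.0455, 0.2044]
eef_rot: [-179.7, -0.0, 82.4]
wrist_force: [0.3, 0.1, -0.1]
width: 0.0256
```

Emit:
drive_tool:
  rows: [0,0,0.15,0,0,0,0,0,0.3,0,0,0,0,0,0.6,0,0,0,0,0,1.0,0,0,0,0,0,1.0,0,0,0]

```text
time_s: 29.65
tcp_pos: [0.5515, 0.045, 0.3104]
eef_rot: [179.5, -0.0, 82.4]
wrist_force: [0.2, -0.1, 0.2]
width: 0.0262
```

```bash
python3 look.py 24
python3 - <<'E'
from h import *
for n,(x0,y0,x1,y1) in dict(side=(200,90,360,210),top=(270,180,340,240)).items():
    s=dict(np.load(f'pics/{n}24.png.npz')); f=4.5 if n=='side' else 9
    cv2.imwrite(f'pics/{n}24c.png',cv2.resize(cv2.cvtColor(s['image'],cv2.COLOR_RGB2BGR)[y0:y1,x0:x1],None,fx=f,fy=f,interpolation=cv2.INTER_CUBIC))
a=dict(np.load('pics/top24.png.npz'))['image'].astype(int);b=dict(np.load('pics/top23.png.npz'))['image'].astype(int)
d=np.abs(a-b)[195:235,295:320].mean();print('tab diff',d)
E
```

```text
t 29.75 theta 0.809 r 0.2878 Ft_up 0.13 Frad_out 0.07 [0.5485 0.0452 0.3058] [ 0.1 -0.1  0.1] 0.025558658387998666
tab diff 2.907
```

View pics/side24c.png

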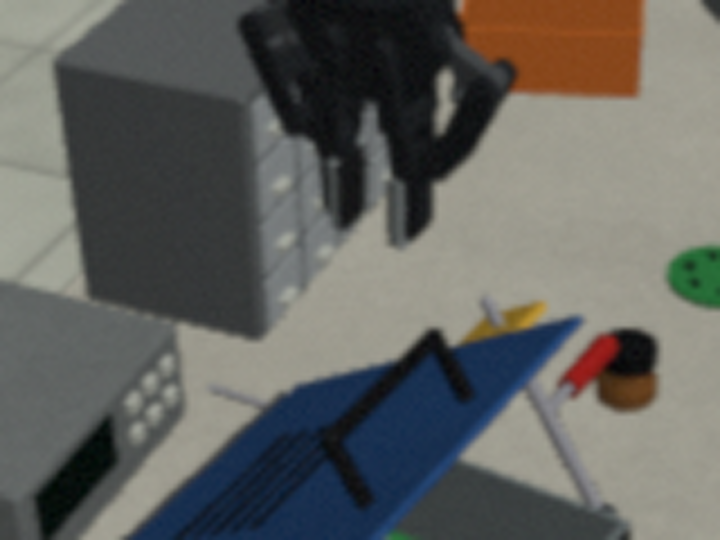

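View pics/top24.png

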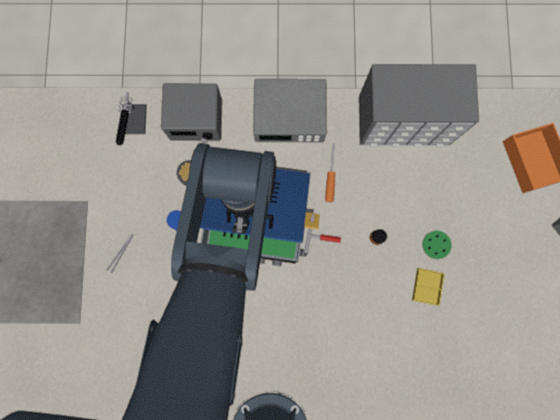

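Run:
```python
from h import *
for k in(21,22,23,24):
    for n in('side','top'):
        im=dict(np.load(f'pics/{n}{k}.png.npz'))['image'].astype(int);x0,y0,x1,y1=(290,145,335,175) if n=='side' else (295,190,325,235)
        c=im[y0:y1,x0:x1]; w=np.clip(c[...,0]-c[...,2]-50,0,None) 
        yy,xx=np.mgrid[y0:y1,x0:x1]; print(k,n,round((w*xx).sum()/w.sum(),2),round((w*yy).sum()/w.sum(),2),w.sum())
```

```text
21 side 324.05 166.03 5504
21 top 311.38 220.75 7331
22 side 323.98 166.16 5604
22 top 311.36 221.21 7251
23 side 324.06 166.19 5551
23 top 311.38 221.17 7266
24 side 324.17 166.21 5425
24 top 311.36 221.19 7369
```

```bash
python3 -c "
from workcell import finish_job; print(finish_job())"
```

```text
the job is handed in; nothing more can be done
None
```

The cover now rests on the prop rod's collar with the pin through the yellow tab. I let go, backed the gripper off and handed the job in at about 30 s of the 72 s allowed. `finish_job` gave no verdict.

**What I did**
- I lifted the cover by its handle to about 0.95–0.98 rad.
- I swung the rod up by its red grip. It first stood at 1.04 rad; one correction overshot to 0.97, and a second brought it to about 1.00.
- I regripped the handle and lowered the cover until the push-down force rose from about 2 N to 6.6 N, with the cover stopped at about 0.56 rad. I estimate the rod carried about 6 N then, below the 15 N limit.

**Last checks**
- **Pin and cover:** both views show the pin standing well through the hole. The tab did not move (under 0.15 px) after I released.
- **Robot clear:** the wrist force was near zero and the gripper was about 10 cm above the handle.
- **Bystanders:** in the last top view the screwdriver, jar, board, tray and tweezers look unmoved. The tip cleaner and the solder reel are partly hidden by the arm, but I never worked near them.

**What disagreed or stayed unchecked**
- The fingertips stood about 30 mm higher than the reported tool position and the 19 mm fingertip distance imply. Because of this my first attempt to grip the handle closed on nothing, without contact. I worked from the camera pictures after that.
- I could not measure the force between cover and rod after release. That it stays above 0.8 N is inferred from the press force and the cover not moving.

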